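# Scan the chip carriers one by one on the hand-swept scan jig

### The arm

A 6-joint arm with a two-finger parallel gripper is mounted at the origin on a cart in front of the work surface, level with it; the furniture and walls round the work are solid. World frame = base frame: x ahead of the robot, y to its left, z up, the work surface at z = 0. Lengths are in m, angles in rad, forces in N, time in s.
With the tool pointing down it reaches from about 0.325 to 0.85 m from the base axis. Payload 4.4 kg.
Tool frame: the origin (TCP) lies at the very end of the fingers, on their centre line; the grasp point (between the pads) lies 19 mm behind it; z points along the fingers, y is the line along which they close (so a half turn about z gives the same grasp; the last joint's range is limited). The gripper opens to 94 mm and grips with 3 to 60 N. Pads are 16 mm wide; open, the fingers measure 119 mm over their backs; the gripper's body (75 mm by 177 mm) begins 78 mm behind the grasp point.
Start: joints at [0.995, 0.207, 1.542, -0, 1.393, -0.15], TCP at [0.238, 0.524, 0.205] pointing down, gripper open.
Joint ranges: [-2.73, 2.73], [-0.86, 2.22], [0.23, 2.46], [-1.11, 4.25], [0.08, 2.63], [-2.82, 2.82]. Speed limits (rad/s): [2.79, 2.79, 3.14, 3.14, 3.14, 3.14].

### API

Orientations are given as a rotation vector (axis times angle).
In Python, from workcell import robot gives the robot as it stands.
- The arm moves only by the tool apply_moves, never from a script. Its argument "moves" is one flat list of numbers, 4 for each row, row after row: the shift along the tool's x, y, z in m, then the turn about the tool's z in rad. A call has exactly 10 rows; each row is the pose to reach, as a shift and turn from the pose commanded when the call began, along the tool's axes at that moment; what a row does not reach only later rows make up. A row lasts 1/8 s, in which the tool goes at most 62.5 mm and 10.7 degrees, less where a joint would pass 70% of its speed; a pose out of reach is approached as far as the arm can. A call with a gripper value outside its range is refused whole. "fingers" is the gripper's target within -1 to 1 (fully open at 1, half-way at 0, shut at -1), set as the call begins (left out, the last holds). The fingers move at their own pace and stop on an object; "newtons" is the grip in N (left out, the last holds). Time passes only in rows, so rows that repeat a pose let the fingers close, or fill a call up. It gives the time, the measured TCP pose, the force, the opening and the grip force at its end, in the units of the state.
- robot.observe(): the state, without advancing time (a new reading comes with each control period).
- robot.grab_frame(name): name is "side" or "top"; returns a dict with "frame" (420x560x3 uint8, red, green, blue), "fx", "fy", "cx", "cy" (pixels), "R" (3x3) and "t" (3): a world point X has camera coordinates R X + t. Camera axes: x right, y down, z forward; pixel columns grow to the right and rows downward; lengths in m; the calibration is good to about 2 mm. A picture is of the moment at which its call begins. There is no depth.
- robot.hand_in(): hands the job in; it is judged then, once.
The state is a dict: "t": time; "joint_pos": joint angles; "qvel": joint speeds; "effort": joint torques, N m; "eef_pos": TCP position; "orientation": TCP orientation; "contact_force": force on the tool from outside, world axes, zero at the start; "ft_torque": the same for the moment, N m; "finger_gap": finger opening in m; "gripper_force": force on a finger pad.
Only numpy, scipy, OpenCV 4.12 (cv2) and the standard library are available. Lean on these libraries where they do the work, as an engineer would, in place of code of your own. Each camera call takes 0.05 s, during which the arm holds its last target. There are 200 camera calls.

### The job

Scan every carrier that is out on the right-hand side of the bench, one at a time, in this order: the chip box, then the lidded waffle pack, then the round dish (one of them may be missing). Lay each flat in the jig's nest, turn the cam lever just far enough that the sprung pad takes up the gap and holds the carrier lightly (pad pushed back about 3 mm, never as much as 7), pull the scan head all the way to its end stop and let go so that it snaps back by itself, then release the clamp and lay the carrier flat in the low white tray. Finish with all carriers side by side flat in the tray, the cam lever turned fully back and the scan head home; leave the loupe and the tweezers alone.

Things in the scene. Friction and masses are not known exactly. Their poses are not given: they have to be found in the camera images.
- nest (a point): middle of the floor of the scan jig's nest (jig fixed to the bench; nest floor 6 mm above the bench). z up, x across the nest from clamp pad to fence (roughly away from the robot), y to the left. The nest is open along y (nothing higher within 80 mm), so hold a carrier by its two sides along y; set it down with its centre at y = 0 within 15 mm, a few mm short of the fence: the pad pushes it home.
- fence (a point): centre of the fence's face, at mid-height: steel bar 80 mm wide, 12 mm high above the nest floor, 35 mm along +x from the nest point. With the lever at 0 the pad face is 73 mm from it.
- cam (a joint): angle of the cam lever, rad, 0 = fully released, up to 1.75; positive = counter-clockwise from above. Pivot is vertical. The pad advances 16 mm per rad. Stiff friction (0.25 N m, about 5 N at the knob): it stays where it is left. It may start partly turned, and must then be turned back before a carrier fits.
- cam_axis (a point): point on the vertical pivot of the cam lever, 45 mm above the bench, 85 mm in front (-x of the nest) of the nest point
- cam_knob (a point): grip point of the cam lever's knob, an upright steel post 12 mm in diameter, top 56 mm above the bench; the point is 11 mm below the top (45 mm above the bench) and 55 mm from the pivot. At lever angle 0 the lever points along the nest's +y, at 1.57 along the nest's -x. Its flat arm lies 20 to 27 mm above the bench.
- pad (a joint): how far the clamp pad has been pushed back against its spring, m: 0 when it touches nothing, grows by 16 mm per rad of further lever turning once the carrier is pressed on the fence (spring 1500 N/m, at most 12 mm). Right: 0.8 to 5 mm; 7 mm is overrun.
- pad_zero (a point): where the centre of the pad's front face would be if the pad were not pushed back (it moves with the cam lever alone)
- scan_head: the scan head with its carriage and pull knob (see sweep_knob); origin on the bench under the knob
- pad_face (a point): centre of the pad's front face (pad 40 mm wide, 10 mm high, from 1 to 11 mm above the nest floor)
- sweep (a joint): travel of the scan head from its parked place, m: 0 home, 0.070 at its end stop. It slides along the nest's -x (towards the clamp); a spring pulls it home (1.5 N at home, 5.7 N at the end).
- sweep_knob (a point): grip point of the scan head's pull knob, 64 mm above the bench: an upright post 12 mm in diameter with a 15 mm cap (72 to 78 mm up), free above 48 mm. Parked it is at x +62, y -105 mm from the nest point. From it an arm reaches along +y over the nest's centre line, bearing the scan head (26 x 74 mm, 34 to 50 mm above the bench); parked, the head is beyond the fence, clear of the nest.
- tray: low white tray, fixed to the bench to the left of the jig, 250 x 140 mm outside (long along its x), rim 10 mm high, walls 4 mm, floor 4 mm thick; origin at the centre of its underside. Room for three carriers in a row along x, about 77 mm apart.
- chip_box_mid (a point): centre, half-way up, of the closed purple translucent chip box, 65 x 61 x 16 mm (its x, y, z; the solid body is about 61 mm both ways, the rest is a thin lip at its back)
- chip_box: the same chip box, origin at the centre of its underside
- waffle_pack_mid (a point): centre, half-way up, of the lidded waffle pack, a dark square plate with a pale lid, 51 x 51 x 9 mm
- waffle_pack: the same waffle pack, origin at the centre of its underside
- dish_mid (a point): centre, half-way up, of the round clear dish, 55 mm in diameter, 12 mm high
- dish: the same dish, origin at the centre of its underside
- loupe: black loupe, 36 mm wide and high, bystander behind the work
- tweezers: tweezers, 13 x 115 x 8 mm, bystander behind the work
Mind the look-alikes: they are no part of the job. There is more than one size of the chip_box; the job needs the middle-sized.

How it is judged:
On the way, in this order (a step that is already met when the one before it is completed fails the run):
1. the chip box lies flat in the nest, held against the fence by the pad (pad pushed back about 1 to 5 mm), scan head parked (y of chip_box_mid in the frame of nest between -0.018 and 0.018 m and x of chip_box_mid in the frame of nest between 0.0013 and 0.0073 m and z of chip_box_mid in the frame of nest below 0.012 m and angle between chip_box_mid's own z axis and vertical below 0.1 rad and x of chip_box_mid in the frame of pad_zero between 0.0252 and 0.0297 m and x of chip_box_mid in the frame of sweep_knob below -0.0517 m), for 0.2 s.
2. scan head pulled to its end (within about 5 mm) over the clamped chip box (y of chip_box_mid in the frame of nest between -0.018 and 0.018 m and x of chip_box_mid in the frame of nest between 0.0013 and 0.0073 m and z of chip_box_mid in the frame of nest below 0.012 m and angle between chip_box_mid's own z axis and vertical below 0.1 rad and x of chip_box_mid in the frame of pad_zero between 0.0252 and 0.0297 m and x of chip_box_mid in the frame of sweep_knob above 0.0073 m), for 0.05 s.
3. scan head back home, the chip box still clamped (all of step 1), for 0.1 s.
4. the waffle pack lies flat in the nest, held against the fence by the pad (pad pushed back about 1 to 5 mm), scan head parked (y of waffle_pack_mid in the frame of nest between -0.018 and 0.018 m and x of waffle_pack_mid in the frame of nest between 0.0065 and 0.0125 m and z of waffle_pack_mid in the frame of nest below 0.012 m and angle between waffle_pack_mid's own z axis and vertical below 0.1 rad and x of waffle_pack_mid in the frame of pad_zero between 0.02 and 0.0245 m and x of waffle_pack_mid in the frame of sweep_knob below -0.0465 m), for 0.2 s.
5. scan head pulled to its end (within about 5 mm) over the clamped waffle pack (y of waffle_pack_mid in the frame of nest between -0.018 and 0.018 m and x of waffle_pack_mid in the frame of nest between 0.0065 and 0.0125 m and z of waffle_pack_mid in the frame of nest below 0.012 m and angle between waffle_pack_mid's own z axis and vertical below 0.1 rad and x of waffle_pack_mid in the frame of pad_zero between 0.02 and 0.0245 m and x of waffle_pack_mid in the frame of sweep_knob above 0.0125 m), for 0.05 s.
6. scan head back home, the waffle pack still clamped (all of step 4), for 0.1 s.
7. the dish lies flat in the nest, held against the fence by the pad (pad pushed back about 1 to 5 mm), scan head parked (y of dish_mid in the frame of nest between -0.018 and 0.018 m and x of dish_mid in the frame of nest between 0.0045 and 0.0105 m and z of dish_mid in the frame of nest below 0.012 m and angle between dish_mid's own z axis and vertical below 0.1 rad and x of dish_mid in the frame of pad_zero between 0.022 and 0.0265 m and x of dish_mid in the frame of sweep_knob below -0.0485 m), for 0.2 s.
8. scan head pulled to its end (within about 5 mm) over the clamped dish (y of dish_mid in the frame of nest between -0.018 and 0.018 m and x of dish_mid in the frame of nest between 0.0045 and 0.0105 m and z of dish_mid in the frame of nest below 0.012 m and angle between dish_mid's own z axis and vertical below 0.1 rad and x of dish_mid in the frame of pad_zero between 0.022 and 0.0265 m and x of dish_mid in the frame of sweep_knob above 0.0105 m), for 0.05 s.
9. scan head back home, the dish still clamped (all of step 7), for 0.1 s.
At the end, for the whole second after the job is handed in: every carrier that was present lies flat and at rest in the tray (centre within 105 mm of the tray's centre along its length and 50 mm across, not stacked), cam lever back to below 0.15 rad, scan head home within 4 mm (x of chip_box_mid in the frame of tray between -0.105 and 0.105 m and y of chip_box_mid in the frame of tray between -0.05 and 0.05 m and z of each of chip_box_mid, waffle_pack_mid, dish_mid in the frame of tray below 0.016 m and angle between each of chip_box_mid, waffle_pack_mid, dish_mid's own z axis and vertical below 0.1 rad and linear speed of each of chip_box, waffle_pack, dish below 0.02 m/s and x of waffle_pack_mid in the frame of tray between -0.105 and 0.105 m and y of waffle_pack_mid in the frame of tray between -0.05 and 0.05 m and x of dish_mid in the frame of tray between -0.105 and 0.105 m and y of dish_mid in the frame of tray between -0.05 and 0.05 m and value of joint cam below 0.15 rad and value of joint sweep below 0.004 m); the robot touches nothing.
It fails at once if the clamp is overrun: the lever is turned until the pad is pushed back more than 7 mm (value of joint pad above 0.007 m and velocity of joint cam above 0.03 rad/s).
It fails at once if the scan head is led home by the hand, in place of being let go: the fingers hold it while it nears home slowly (contact force between the fingers and scan_head above 1 N and value of joint sweep between 0.003 and 0.015 m and velocity of joint sweep between -0.15 and -0.01 m/s).
It fails at once if the loupe is moved more than 3 cm (distance of loupe from where it was at the start of the episode above 0.03 m).
It fails at once if the tweezers are moved more than 3 cm (distance of tweezers from where it was at the start of the episode above 0.03 m).
Of chip_box, waffle_pack, dish only 2 to 3 are there at a start; the rules pass over those that are not, and their reading is None.
At some moment in a run one of chip_box, waffle_pack, dish may be knocked a few centimetres aside while the robot is not near it.
Once in a run the grip may slacken for a moment while it holds something.
It also fails if it takes over 210 s, if anything falls off the work surface, if the arm or the gripper's body presses on something with over 40 N, if the wrist force passes 120 N, or if a joint passes its speed limit or range.

## Working session

There is one attempt and no reset: what is moved stays moved. The work goes in short steps, Python scripts to look and compute and a tool call to move; the robot and the scene stay as the last step left them, time stands still between calls to the robot, and variables do not carry over. Pictures are saved under pics/ and viewed, at most 14 in all, crops included, and the job is handed in when it is done.

Besides the shell and the picture viewer there is one more tool, called after ">>>" as a command line: name --argument value ..., lists and objects as JSON in quotes. apply_moves: Moves the arm, as the interface text tells. Its arguments: {"type":"object","properties":{"moves":{"type":"array"},"fingers":{"type":"number"},"newtons":{"type":"number"}},"required":["moves"]}

```bash
ls; mkdir -p pics; cat > h.py <<'E'
import numpy as np,cv2
from workcell import robot
def grab(n,name=None):
    f=robot.grab_frame(n)
    if name: cv2.imwrite('pics/'+name,f['frame'][:,:,::-1])
    return f
def ray(f,u,v,z):
    R=np.array(f['R']);t=np.array(f['t']);c=-R.T@t
    d=R.T@np.array([(u-f['cx'])/f['fx'],(v-f['cy'])/f['fy'],1])
    return c+d*(z-c[2])/d[2]
def proj(f,X):
    p=np.array(f['R'])@np.array(X)+np.array(f['t']);return np.array([f['fx']*p[0]/p[2]+f['cx'],f['fy']*p[1]/p[2]+f['cy']])
E
python3 - <<'E'
from h import *
for n in('top','side'):
    f=grab(n,n+'0.png'); R=np.array(f['R']);print(n,f['fx'],-R.T@np.array(f['t']),R.round(2).tolist())
print(robot.observe())
E
```

```text
pics
top 518.116339026769 [ 0.44875907 -0.02057279  1.29640588] [[-0.02, -1.0, -0.02], [-0.99, 0.02, -0.12], [0.12, 0.01, -0.99]]
side 383.85407705172696 [ 0.30660791 -0.76043523  0.60635888] [[0.92, -0.38, -0.0], [-0.21, -0.5, -0.84], [0.32, 0.78, -0.54]]
{'t': 0.1, 'joint_pos': array([ 9.94506592e-01,  2.07337599e-01,  1.54279789e+00, -2.30232793e-06,
        1.39352282e+00, -1.50501699e-01]), 'qvel': array([ 0.0005634 , -0.00158671, -0.00339493,  0.00116116, -0.00021647,
       -0.00030579]), 'effort': array([-8.14833402e-04, -3.71860421e+01, -2.82293540e+01,  6.99731405e-02,
        3.11006117e-02, -2.34614811e-05]), 'eef_pos': array([0.23710459, 0.52303245, 0.2044116 ]), 'orientation': array([-6.63629795e-01, -3.06994970e+00,  3.03339567e-03]), 'contact_force': array([-0.16145072, -0.08286718, -0.61622483]), 'ft_torque': array([-0.00434866,  0.00483415,  0.03570639]), 'gripper_force': 0.0, 'finger_gap': 0.09449114132287739}
```

View pics/top0.png

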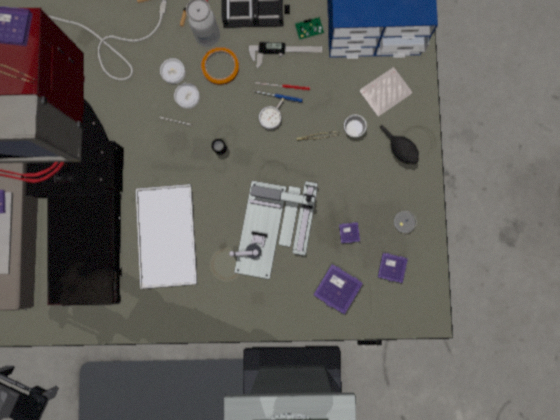

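View pics/side0.png

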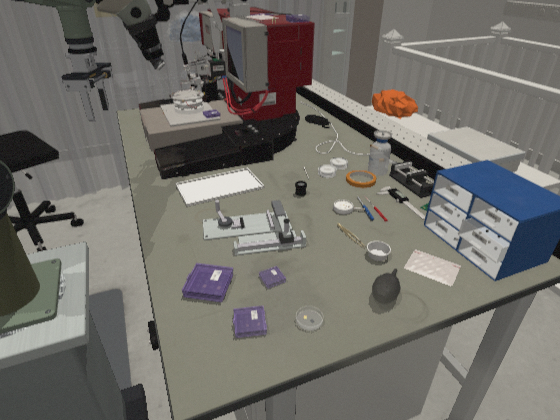

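Top view: the chip box candidates are large (338,288), small (348,233) and middle (393,267). Dish candidates are the clear dish at (404,222), the white lids at (172,70) and (187,95), and the cups at (270,118) and (355,127). I see no waffle pack; the pink sheet at (386,92) is about 100 mm, so it's too big. The jig is around (275,230) and the tray at (166,236). I'll check with close crops.

```bash
python3 - <<'E'
import cv2,numpy as np
a=cv2.imread('pics/top0.png')
c=cv2.resize(a[170:320,220:420],None,fx=4,fy=4,interpolation=cv2.INTER_CUBIC);cv2.imwrite('pics/c0.png',c)
from h import *
f=grab('top')
hsv=cv2.cvtColor(f['frame'],cv2.COLOR_RGB2HSV)
m=cv2.inRange(hsv,(115,60,30),(150,255,255));m[:, :280]=0;m[:200]=0
m=cv2.morphologyEx(m,cv2.MORPH_CLOSE,np.ones((7,7)))
for k in cv2.findContours(m,cv2.RETR_EXTERNAL,cv2.CHAIN_APPROX_NONE)[0]:
    if cv2.contourArea(k)<80: continue
    r=cv2.minAreaRect(k);P=[ray(f,*p,0.012)[:2] for p in cv2.boxPoints(r)]
    print(np.round(r[0],1),'ctr',np.mean(P,0).round(4),'sides',[np.linalg.norm(P[i+1]-P[i]).round(4) for i in(0,1)],'dir',[(np.degrees(np.arctan2(*(P[i+1]-P[i])[::-1]))).round(1) for i in (0,1)])
w=cv2.inRange(hsv,(0,0,150),(180,40,255));w[:,:125]=0;w[:,210:]=0;w[:175]=0;w[300:]=0
k=max(cv2.findContours(w,cv2.RETR_EXTERNAL,cv2.CHAIN_APPROX_NONE)[0],key=cv2.contourArea)
r=cv2.minAreaRect(k);P=[ray(f,*p,0.008)[:2] for p in cv2.boxPoints(r)];print('tray',np.mean(P,0),np.round(P,3).tolist())
print('dish',ray(f,404,222,.006))
E
```

```text
[337.8 288.9] ctr [ 0.405  -0.1222] sides [np.float64(0.0923), np.float64(0.0898)] dir [np.float64(-32.7), np.float64(-122.2)]
[392.2 267.2] ctr [ 0.4547 -0.2575] sides [np.float64(0.0645), np.float64(0.0618)] dir [np.float64(-13.7), np.float64(-102.6)]
[349.1 232.6] ctr [ 0.5423 -0.1547] sides [np.float64(0.0457), np.float64(0.0477)] dir [np.float64(-83.1), np.float64(-174.0)]
tray [0.54593566 0.30447348] [[0.669, 0.384], [0.674, 0.242], [0.423, 0.227], [0.418, 0.365]]
dish [ 0.5660233  -0.29284773  0.006     ]
```

View pics/c0.png

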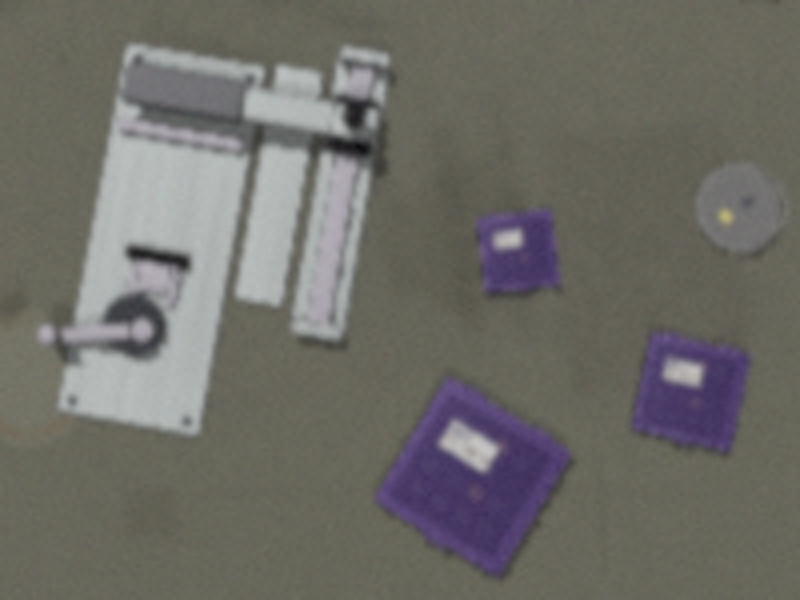

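Crop: the middle box at crop (692,392) is the job's chip box and the clear dish is at (740,208). No waffle pack is in view. Jig features in the crop: plate corners, fence (117,125)–(243,147), cam knob (46,334), pivot (142,328), sweep knob (354,112).

```bash
python3 - <<'E'
from h import *
f=grab('top')
g=lambda u,v,z: ray(f,220+u/4-.375,170+v/4-.375,z)[:2]
TL,TR,BR,BL=[g(*p,.006) for p in((128,45),(262,65),(197,433),(60,408))]
print('plate',TL,TR,BR,BL)
def a(d): return np.degrees(np.arctan2(d[1],d[0]))
print('yaw',a(TR-BR),a(TL-BL),a(TL-TR)-90,a(BL-BR)-90)
f1,f2=g(117,125,.018),g(243,147,.018);print('fence top',f1,f2,a(f1-f2)-90,np.linalg.norm(f1-f2))
print('knob',g(46,334,.056),'pivot@35,45',g(142,328,.035),g(142,328,.045))
print('sweep knob',g(354,112,.078),'padtop',g(160,252,.017))
print('dish',g(740,208,.01))
s=grab('side')
y=np.radians(np.mean([a(TR-BR),a(TL-BL),a(f1-f2)-90]));print(np.degrees(y))
o=robot.observe();R=cv2.Rodrigues(o['orientation'])[0];print(R.round(3))
E
python3 -c "
import cv2
a=cv2.imread('pics/side0.png');cv2.imwrite('pics/c1.png',cv2.resize(a[190:340,180:340],None,fx=4,fy=4,interpolation=cv2.INTER_CUBIC))"
```

```text
plate [0.67900047 0.08601132] [0.66419968 0.00158513] [0.43495157 0.04644733] [0.45207127 0.13108221]
yaw -11.072443257995383 -11.23345201320001 -9.943506265948955 -11.435327037643432
fence top [0.62646685 0.09252983] [0.61084068 0.01425064] -11.289046701997592 0.07982360288986098
knob [0.49605753 0.13319872] pivot@35,45 [0.49923428 0.07732825] [0.49883413 0.07655212]
sweep knob [ 0.62264875 -0.05366638] padtop [0.54664427 0.0669343 ]
dish [ 0.56656011 -0.29359566]
-11.19831399106433
[[-0.911  0.413 -0.001]
 [ 0.413  0.911 -0.001]
 [ 0.    -0.001 -1.   ]]
```

View pics/c1.png

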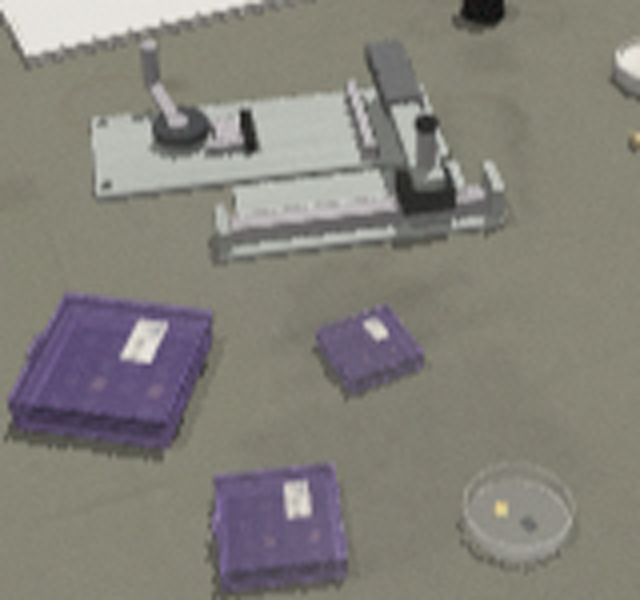

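Side crop: middle box at crop (280,525), dish with two chips in it at (518,512), lever knob top at (150,48), slightly turned, and scan head parked. No waffle pack. Planning the moves now.

```bash
cat >> h.py <<'E'
PIV=np.array([.4986,.0772]);NEST=np.array([.582,.0607]);NY=-11.2
XN=np.array([np.cos(np.radians(NY)),np.sin(np.radians(NY))]);YN=np.array([-XN[1],XN[0]])
def pose():
    o=robot.observe();R=cv2.Rodrigues(np.array(o['orientation']))[0]
    return np.array(o['eef_pos']),R,np.degrees(np.arctan2(R[1,1],R[0,1]))
def plan(W):  # rows of x,y,z,yaw_y(deg),nrows ; linear between
    p,R,y=pose();out=[];last=np.r_[p,y]
    for w in W:
        w=np.array(w,float);
        for i in range(int(w[4])):
            q=last+(w[:4]-last)*(i+1)/w[4]
            out+=[*np.round(R.T@(q[:3]-p),4),round(-float(np.radians(q[3]-y)),3)]
        last=w[:4]
    print(len(out)//4,'at',p.round(4),round(y,1));
    for i in range(0,len(out),4):print(', '.join('%g'%(v+0) for v in out[i:i+4]),end=',  ')
    print()
def cam(th): # knob xy, yaw of tangent
    a=np.radians(90+NY)+th
    return PIV+.055*np.array([np.cos(a),np.sin(a)]),NY+np.degrees(th)
def camarc(a,b,z,n):
    return [[*cam(a+(b-a)*(i+1)/n)[0],z,cam(a+(b-a)*(i+1)/n)[1],1] for i in range(n)]
def nest(x,y): return NEST+x*XN+y*YN
E
python3 - <<'E'
from h import *
k,y=cam(.25);plan([[*k,.12,y,9],[*k,.12,y,1]])
E
```

```text
10 at [0.2373 0.5233 0.2049] 65.6
-0.0441, -0.0277, 0.0095, 0.121,  -0.0882, -0.0555, 0.0189, 0.242,  -0.1323, -0.0832, 0.0284, 0.364,  -0.1764, -0.1109, 0.0378, 0.485,  -0.2205, -0.1386, 0.0473, 0.606,  -0.2646, -0.1664, 0.0567, 0.727,  -0.3086, -0.1941, 0.0662, 0.848,  -0.3527, -0.2218, 0.0757, 0.969,  -0.3968, -0.2495, 0.0851, 1.091,  -0.3968, -0.2495, 0.0851, 1.091,
```

>>> apply_moves --moves '[-0.044,-0.028,0.009,0.12,-0.088,-0.055,0.019,0.24,-0.132,-0.083,0.028,0.36,-0.176,-0.111,0.038,0.485,-0.22,-0.139,0.047,0.605,-0.265,-0.166,0.057,0.725,-0.309,-0.194,0.066,0.85,-0.353,-0.222,0.076,0.97,-0.397,-0.249,0.085,1.09,-0.397,-0.249,0.085,1.09]' --fingers 0.2

```text
t: 1.5
eef_pos: [0.4975, 0.1301, 0.1198]
orientation: [-2.165, -2.276, 0.001]
contact_force: [-0.6, 0.5, -0.1]
finger_gap: 0.0564
gripper_force: 0.0
```

```bash
python3 - <<'E'
from h import *
k,y=cam(.25);plan([[*k,.031,y,5],[*k,.031,y,5]])
E
```

```text
10 at [0.4975 0.1301 0.1198] 2.9
0.0004, -0.0003, 0.0178, -0.001,  0.0009, -0.0007, 0.0355, -0.002,  0.0013, -0.001, 0.0533, -0.003,  0.0017, -0.0014, 0.0711, -0.004,  0.0022, -0.0017, 0.0888, -0.005,  0.0022, -0.0017, 0.0888, -0.005,  0.0022, -0.0017, 0.0888, -0.005,  0.0022, -0.0017, 0.0888, -0.005,  0.0022, -0.0017, 0.0888, -0.005,  0.0022, -0.0017, 0.0888, -0.005,
```

>>> apply_moves --moves '[0.001,-0.001,0.03,0,0.002,-0.002,0.06,0,0.002,-0.002,0.08,0,0.002,-0.002,0.089,0,0.002,-0.002,0.089,0,0.002,-0.002,0.089,0,0.002,-0.002,0.089,0,0.002,-0.002,0.089,0,0.002,-0.002,0.089,0,0.002,-0.002,0.089,0]'

```text
t: 2.75
eef_pos: [0.4941, 0.1348, 0.0315]
orientation: [2.16, 2.282, 0.0]
contact_force: [0.4, -1.0, 0.0]
finger_gap: 0.0562
gripper_force: 0.0
```

>>> apply_moves --moves '[0,0,0,0,0,0,0,0,0,0,0,0,0,0,0,0,0,0,0,0,0,0,0,0,0,0,0,0,0,0,0,0,0,0,0,0,0,0,0,0]' --fingers -1 --newtons 15

```text
t: 4.0
eef_pos: [0.4939, 0.1348, 0.0314]
orientation: [-2.159, -2.281, 0.001]
contact_force: [-3.1, 0.0, 1.7]
finger_gap: 0.0116
gripper_force: 15.0
```

```bash
python3 - <<'E'
from h import *
o=robot.observe();print(o['contact_force'],o['finger_gap'],o['gripper_force'])
plan(camarc(.25,-.01,.031,8)+[[*cam(-.01)[0],.031,cam(-.01)[1],2]])
E
```

```text
[-3.10777076  0.00777147  1.65373776] 0.011616905207646588 15.00017836689949
10 at [0.4939 0.1348 0.0314] 3.1
-0.0028, 0.0034, 0.0004, 0.033,  -0.0029, 0.0052, 0.0004, 0.065,  -0.003, 0.0069, 0.0004, 0.098,  -0.0033, 0.0087, 0.0004, 0.13,  -0.0035, 0.0105, 0.0004, 0.163,  -0.0038, 0.0122, 0.0004, 0.195,  -0.0042, 0.014, 0.0004, 0.228,  -0.0046, 0.0157, 0.0004, 0.26,  -0.0046, 0.0157, 0.0004, 0.26,  -0.0046, 0.0157, 0.0004, 0.26,
```

```bash
cat >> h.py <<'E'
def arcrel(a,b,n,hold):
    p,R,y=pose();A=camarc(a,b,p[2],n);k0,y0=cam(a)
    W=[[w[0]-k0[0]+p[0],w[1]-k0[1]+p[1],p[2],w[3]-y0+y,1] for w in A]
    plan(W+[W[-1][:4]+[hold]])
E
python3 - <<'E'
from h import *
arcrel(.27,-.01,7,3)
E
```

```text
10 at [0.4939 0.1348 0.0314] 3.1
0, 0.0022, 0, 0.04,  -0.0001, 0.0044, 0, 0.08,  -0.0003, 0.0066, 0, 0.12,  -0.0005, 0.0088, 0, 0.16,  -0.0009, 0.0109, 0, 0.2,  -0.0013, 0.0131, 0, 0.24,  -0.0018, 0.0152, 0, 0.28,  -0.0018, 0.0152, 0, 0.28,  -0.0018, 0.0152, 0, 0.28,  -0.0018, 0.0152, 0, 0.28,
```

>>> apply_moves --moves '[0,0.002,0,0.04,0,0.0045,0,0.08,0,0.0065,0,0.12,-0.0005,0.009,0,0.16,-0.001,0.011,0,0.2,-0.0015,0.013,0,0.24,-0.002,0.015,0,0.28,-0.002,0.015,0,0.28,-0.002,0.015,0,0.28,-0.002,0.015,0,0.28]'

```text
t: 5.25
eef_pos: [0.5084, 0.1336, 0.0313]
orientation: [-2.456, -1.958, 0.002]
contact_force: [-4.5, -0.1, 3.9]
finger_gap: 0.0115
gripper_force: 15.0
```

```bash
python3 - <<'E'
from h import *
o=robot.observe();print(o['contact_force'],o['finger_gap'],o['gripper_force'],pose()[0],pose()[2],cam(0))
E
```

```text
[-4.51714769 -0.13698654  3.92928182] 0.011450223265488179 15.001441240310669 [0.50842409 0.13359891 0.03133766] -12.863476924808028 (array([0.50928289, 0.13115253]), np.float64(-11.2))
```

>>> apply_moves --moves '[0,0,0,0,0,0,0,0,0,0,0,0,0,0,0,0,0,0,0,0,0,0,-0.04,0,0,0,-0.08,0,0,0,-0.12,0,0,0,-0.12,0,0,0,-0.12,0]' --fingers 1

```text
t: 6.5
eef_pos: [0.5086, 0.1336, 0.1507]
orientation: [-2.456, -1.958, 0.002]
contact_force: [-0.4, 0.7, -0.4]
finger_gap: 0.0939
gripper_force: 0.0
```

```bash
cat >> h.py <<'E'
def box(name=None):
    f=grab('top',name);hsv=cv2.cvtColor(f['frame'],cv2.COLOR_RGB2HSV)
    m=cv2.inRange(hsv,(115,60,30),(150,255,255));m[:, :125]=0;m[:170]=0
    m=cv2.morphologyEx(m,cv2.MORPH_CLOSE,np.ones((7,7)))
    for k in cv2.findContours(m,cv2.RETR_EXTERNAL,cv2.CHAIN_APPROX_NONE)[0]:
        if cv2.contourArea(k)<80: continue
        P=[ray(f,*p,0.012)[:2] for p in cv2.boxPoints(cv2.minAreaRect(k))]
        print('box',np.mean(P,0).round(4),'sides',[float(np.linalg.norm(P[i+1]-P[i]).round(4)) for i in(0,1)],[(np.degrees(np.arctan2(*(P[i+1]-P[i])[::-1]))).round(1) for i in (0,1)])
    return f
E
python3 - <<'E'
from h import *
f=box('top1.png')
plan([[.4555,-.257,.13,76.8,9],[.4555,-.257,.13,76.8,1]])
E
```

```text
box [ 0.4049 -0.1221] sides [0.0921, 0.0895] [np.float64(-33.2), np.float64(-122.7)]
box [ 0.4545 -0.2573] sides [0.0632, 0.062] [np.float64(-14.9), np.float64(-103.8)]
box [ 0.5425 -0.1548] sides [0.0459, 0.048] [np.float64(-84.1), np.float64(-175.0)]
10 at [0.508  0.1335 0.1499] -12.9
-0.0436, 0.004, 0.0022, -0.174,  -0.0872, 0.008, 0.0045, -0.348,  -0.1308, 0.012, 0.0067, -0.522,  -0.1744, 0.016, 0.009, -0.696,  -0.218, 0.02, 0.0112, -0.87,  -0.2616, 0.024, 0.0134, -1.044,  -0.3051, 0.028, 0.0157, -1.218,  -0.3487, 0.032, 0.0179, -1.391,  -0.3923, 0.036, 0.0202, -1.565,  -0.3923, 0.036, 0.0202, -1.565,
```

>>> apply_moves --moves '[-0.044,0.004,0.002,-0.174,-0.088,0.008,0.004,-0.348,-0.131,0.012,0.007,-0.522,-0.175,0.016,0.009,-0.696,-0.218,0.02,0.011,-0.87,-0.262,0.024,0.013,-1.044,-0.305,0.028,0.016,-1.218,-0.349,0.032,0.018,-1.391,-0.392,0.036,0.02,-1.56,-0.392,0.036,0.02,-1.56]'

```text
t: 7.8
eef_pos: [0.4553, -0.2582, 0.1294]
orientation: [-0.376, -3.116, -0.002]
contact_force: [-0.1, 0.3, -0.5]
finger_gap: 0.0941
gripper_force: 0.0
```

>>> apply_moves --moves '[0,0,0,0,0,0,0,0,0,0,0.03,0,0,0,0.06,0,0,0,0.08,0,0,0,0.08,0,0,0,0.08,0,0,0,0.08,0,0,0,0.08,0,0,0,0.08,0]'

```text
t: 9.05
eef_pos: [0.4571, -0.2568, 0.052]
orientation: [0.37, 3.119, -0.001]
contact_force: [-0.8, 0.0, 0.3]
finger_gap: 0.0942
gripper_force: 0.0
```

```bash
python3 - <<'E'
from h import *
plan([[.4552,-.257,.004,76.2,5],[.4552,-.257,.004,76.2,5]])
E
```

```text
10 at [ 0.4571 -0.2568  0.052 ] 76.5
0.0004, -0.0001, 0.0096, 0.001,  0.0007, -0.0002, 0.0192, 0.002,  0.0011, -0.0004, 0.0288, 0.003,  0.0015, -0.0005, 0.0384, 0.004,  0.0018, -0.0006, 0.048, 0.005,  0.0018, -0.0006, 0.048, 0.005,  0.0018, -0.0006, 0.048, 0.005,  0.0018, -0.0006, 0.048, 0.005,  0.0018, -0.0006, 0.048, 0.005,  0.0018, -0.0006, 0.048, 0.005,
```

>>> apply_moves --moves '[0.001,0,0.02,0,0.002,0,0.04,0,0.002,0,0.048,0,0.002,0,0.048,0,0.002,0,0.048,0,0.002,0,0.048,0,0.002,0,0.048,0,0.002,0,0.048,0,0.002,0,0.048,0,0.002,0,0.048,0]'

```text
t: 10.3
eef_pos: [0.4549, -0.256, 0.0035]
orientation: [-0.37, -3.12, -0.0]
contact_force: [-0.8, 0.3, 0.3]
finger_gap: 0.0938
gripper_force: 0.0
```

>>> apply_moves --moves '[0,0,0,0,0,0,0,0,0,0,0,0,0,0,0,0,0,0,0,0,0,0,0,0,0,0,0,0,0,0,0,0,0,0,-0.03,0,0,0,-0.06,0]' --fingers -1 --newtons 25

```text
t: 11.55
eef_pos: [0.4543, -0.2555, 0.0635]
orientation: [-0.369, -3.118, -0.002]
contact_force: [-0.0, -1.0, -0.6]
finger_gap: 0.0615
gripper_force: 25.0
```

```bash
python3 - <<'E'
from h import *
o=robot.observe();print(o['finger_gap'],o['gripper_force'])
n=nest(.001,0);plan([[*n,.12,78.8,8],[*n,.12,78.8,2]])
E
```

```text
0.06148147588675577 24.999960958957672
10 at [ 0.4543 -0.2555  0.0635] 76.5
-0.0064, 0.0422, -0.007, -0.005,  -0.0128, 0.0843, -0.0141, -0.01,  -0.0192, 0.1265, -0.0211, -0.015,  -0.0256, 0.1687, -0.0281, -0.02,  -0.032, 0.2109, -0.0352, -0.025,  -0.0384, 0.253, -0.0422, -0.03,  -0.0448, 0.2952, -0.0492, -0.035,  -0.0512, 0.3374, -0.0563, -0.04,  -0.0512, 0.3374, -0.0563, -0.04,  -0.0512, 0.3374, -0.0563, -0.04,
```

>>> apply_moves --moves '[-0.006,0.042,-0.02,-0.005,-0.013,0.084,-0.04,-0.01,-0.019,0.127,-0.056,-0.015,-0.026,0.169,-0.056,-0.02,-0.032,0.211,-0.056,-0.025,-0.038,0.253,-0.056,-0.03,-0.045,0.295,-0.056,-0.035,-0.051,0.337,-0.056,-0.04,-0.051,0.337,-0.056,-0.04,-0.051,0.337,-0.056,-0.04]'

```text
t: 12.8
eef_pos: [0.5826, 0.0594, 0.119]
orientation: [-0.306, -3.125, 0.001]
contact_force: [-0.1, -1.0, 0.5]
finger_gap: 0.0614
gripper_force: 25.0
```

```bash
python3 - <<'E'
from h import *
print(robot.observe()['finger_gap'])
box('top2.png')
n=nest(.001,0);plan([[*n,.03,78.8,5],[*n,.03,78.8,5]])
E
python3 -c "
import cv2
a=cv2.imread('pics/top2.png');cv2.imwrite('pics/c2.png',cv2.resize(a[150:300,190:390],None,fx=4,fy=4,interpolation=cv2.INTER_CUBIC))"
```

```text
0.061385770000811746
box [ 0.4052 -0.1216] sides [0.0928, 0.0902] [np.float64(-32.7), np.float64(-122.2)]
box [ 0.5425 -0.1548] sides [0.0459, 0.048] [np.float64(-84.1), np.float64(-175.0)]
box [0.5715 0.0813] sides [0.017, 0.054] [np.float64(-14.7), np.float64(-105.3)]
10 at [0.5826 0.0589 0.1191] 78.7
0, 0.0003, 0.0178, 0,  -0.0001, 0.0007, 0.0356, 0,  -0.0001, 0.001, 0.0535, -0.001,  -0.0001, 0.0014, 0.0713, -0.001,  -0.0002, 0.0017, 0.0891, -0.001,  -0.0002, 0.0017, 0.0891, -0.001,  -0.0002, 0.0017, 0.0891, -0.001,  -0.0002, 0.0017, 0.0891, -0.001,  -0.0002, 0.0017, 0.0891, -0.001,  -0.0002, 0.0017, 0.0891, -0.001,
```

View pics/c2.png

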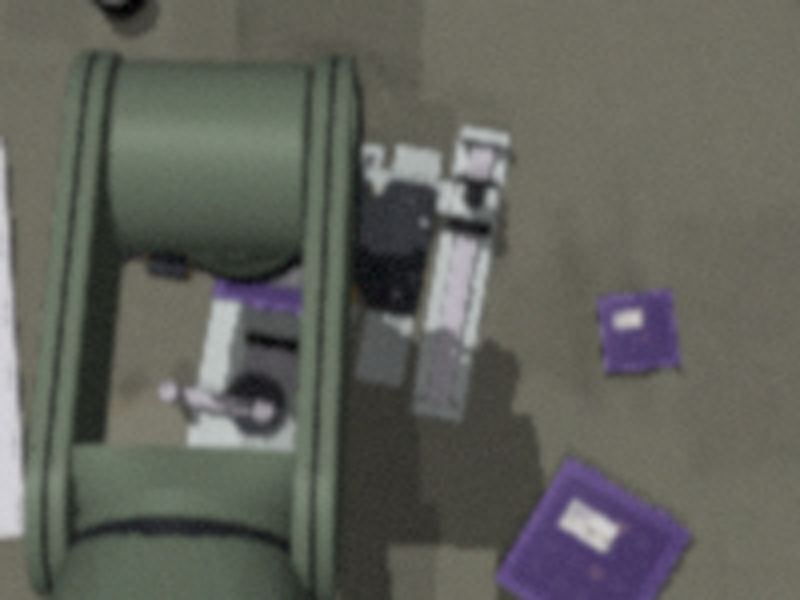

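Top crop: the lever points along nest +y (close to 0), and the purple box edge at crop (255,290) hangs over the nest. Lowering it in.

>>> apply_moves --moves '[0,0.001,0.03,0,0,0.001,0.06,0,0,0.001,0.08,0,0,0.001,0.095,0,0,0.001,0.103,0,0,0.001,0.109,0,0,0.001,0.109,0,0,0.001,0.109,0,0,0.001,0.109,0,0,0.001,0.109,0]'

```text
t: 14.1
eef_pos: [0.5837, 0.0607, 0.0108]
orientation: [0.307, 3.126, 0.0]
contact_force: [0.3, 1.2, -0.3]
finger_gap: 0.061
gripper_force: 25.0
```

```bash
python3 - <<'E'
from h import *
o=robot.observe();p=pose();d=p[0][:2]-NEST;print(p[0],p[2],d@XN,d@YN,o['contact_force'],o['finger_gap'])
E
```

```text
[0.58367502 0.06069486 0.01084044] 78.78418609056517 0.001644118521511345 0.0003203047948338878 [ 0.25883363  1.16071765 -0.31140642] 0.061043414332299095
```

>>> apply_moves --moves '[0,0,0.0015,0,0,0,0.0015,0,0,0,0.0015,0,0,0,0.0015,0,0,0,0.0015,0,0,0,0.0015,0,0,0,-0.03,0,0,0,-0.08,0,0,0,-0.1,0,0,0,-0.1,0]' --fingers 1

```text
t: 15.35
eef_pos: [0.5853, 0.0606, 0.1128]
orientation: [0.306, 3.121, 0.0]
contact_force: [0.5, 0.1, -0.3]
finger_gap: 0.0937
gripper_force: 0.0
```

```bash
python3 - <<'E'
from h import *
print(robot.observe()['finger_gap'])
k,y=cam(.015);plan([[*k,.11,y,9],[*k,.11,y,1]])
E
```

```text
0.0937337301305525
10 at [0.5853 0.0606 0.1128] 78.8
0.0099, 0.006, 0.0003, 0.173,  0.0198, 0.0121, 0.0005, 0.346,  0.0297, 0.0181, 0.0008, 0.519,  0.0396, 0.0242, 0.0011, 0.691,  0.0495, 0.0302, 0.0013, 0.864,  0.0594, 0.0363, 0.0016, 1.037,  0.0693, 0.0423, 0.0019, 1.21,  0.0792, 0.0484, 0.0021, 1.383,  0.0891, 0.0544, 0.0024, 1.556,  0.0891, 0.0544, 0.0024, 1.556,
```

>>> apply_moves --moves '[0.01,0.006,0,0.173,0.02,0.012,0,0.346,0.03,0.018,0,0.519,0.04,0.024,0,0.69,0.05,0.03,0,0.864,0.06,0.036,0,1.037,0.07,0.042,0,1.21,0.08,0.048,0,1.383,0.089,0.054,0,1.556,0.089,0.054,0,1.556]' --fingers 0.2

```text
t: 16.6
eef_pos: [0.5048, 0.1312, 0.1086]
orientation: [-2.409, -2.014, 0.005]
contact_force: [0.0, -1.1, 0.7]
finger_gap: 0.0561
gripper_force: 0.0
```

```bash
python3 - <<'E'
from h import *
f=grab('side','s1.png')
k,y=cam(.015);plan([[*k,.031,y,5],[*k,.031,y,5]])
E
python3 -c "
import cv2
a=cv2.imread('pics/s1.png');cv2.imwrite('pics/c3.png',cv2.resize(a[140:290,170:370],None,fx=4,fy=4,interpolation=cv2.INTER_CUBIC))"
```

```text
10 at [0.5055 0.1309 0.109 ] -10.2
0.0002, 0.0006, 0.0156, 0.001,  0.0004, 0.0012, 0.0312, 0.001,  0.0006, 0.0018, 0.0468, 0.002,  0.0008, 0.0024, 0.0624, 0.002,  0.001, 0.003, 0.078, 0.003,  0.001, 0.003, 0.078, 0.003,  0.001, 0.003, 0.078, 0.003,  0.001, 0.003, 0.078, 0.003,  0.001, 0.003, 0.078, 0.003,  0.001, 0.003, 0.078, 0.003,
```

View pics/c3.png

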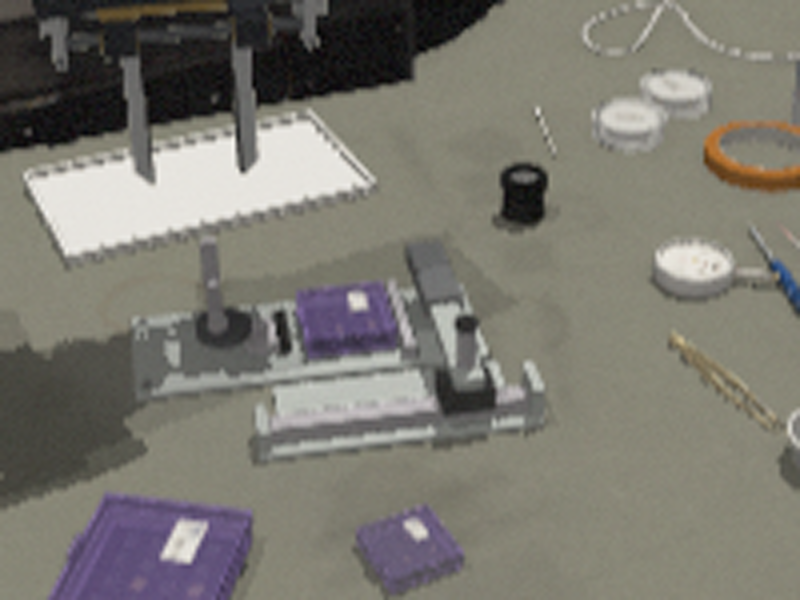

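Side crop: the chip box lies flat in the nest at crop (348,320), between pad and fence, with the scan head parked. Next the knob.

>>> apply_moves --moves '[0.001,0.001,0.03,0,0.001,0.001,0.06,0,0.001,0.001,0.078,0,0.001,0.001,0.078,0,0.001,0.001,0.078,0,0.001,0.001,0.078,0,0.001,0.001,0.078,0,0.001,0.001,0.078,0,0.001,0.001,0.078,0,0.001,0.001,0.078,0]'

```text
t: 17.9
eef_pos: [0.5077, 0.1318, 0.0325]
orientation: [2.413, 2.012, 0.0]
contact_force: [-0.3, -0.3, -0.6]
finger_gap: 0.0563
gripper_force: 0.0
```

>>> apply_moves --moves '[0,0,0,0,0,0,0,0,0,0,0,0,0,0,0,0,0,0,0,0,0,0,0,0,0,0,0,0,0,0,0,0,0,0,0,0,0,0,0,0]' --fingers -1 --newtons 20

```text
t: 19.15
eef_pos: [0.5078, 0.1317, 0.0324]
orientation: [2.413, 2.012, 0.0]
contact_force: [-0.0, -0.7, 0.4]
finger_gap: 0.0111
gripper_force: 20.0
```

```bash
python3 - <<'E'
from h import *
o=robot.observe();print(o['contact_force'],o['finger_gap'],pose()[0],pose()[2],cam(0.0))
arcrel(.015,.80,10,0)
E
```

```text
[-0.03836672 -0.66763127  0.35272405] 0.011110912818068343 [0.50781681 0.13174035 0.03244983] -10.36988736654061 (array([0.50928289, 0.13115253]), np.float64(-11.2))
10 at [0.5078 0.1317 0.0324] -10.4
-0.0002, -0.0043, 0, -0.078,  -0.0007, -0.0086, 0, -0.157,  -0.0015, -0.0128, 0, -0.236,  -0.0027, -0.017, 0, -0.314,  -0.0042, -0.021, 0, -0.393,  -0.006, -0.025, 0, -0.471,  -0.0081, -0.0287, 0, -0.549,  -0.0105, -0.0323, 0, -0.628,  -0.0132, -0.0357, 0, -0.707,  -0.0161, -0.0389, 0, -0.785,
```

>>> apply_moves --moves '[0,-0.0045,0,-0.08,-0.0005,-0.0085,0,-0.157,-0.0015,-0.013,0,-0.236,-0.0025,-0.017,0,-0.314,-0.004,-0.021,0,-0.393,-0.006,-0.025,0,-0.471,-0.008,-0.0285,0,-0.549,-0.0105,-0.0325,0,-0.628,-0.013,-0.0355,0,-0.707,-0.016,-0.039,0,-0.785]'

```text
t: 20.4
eef_pos: [0.4665, 0.1243, 0.0325]
orientation: [-1.458, -2.782, -0.004]
contact_force: [0.7, 4.2, -1.0]
finger_gap: 0.0114
gripper_force: 20.0
```

```bash
cat >>h.py <<'E'
def camth():
    p=pose();d=p[0][:2]-PIV;o=robot.observe()
    print('theta',np.arctan2(d[1],d[0])-np.radians(90+NY),'r',np.linalg.norm(d),'tool',np.radians(p[2]-NY),'F',o['contact_force'].round(1),o['finger_gap'])
E
python3 - <<'E'
from h import *
grab('top');camth()
arcrel(.80,.94,5,5)
E
```

```text
theta 0.8025980963744532 r 0.05701677241237297 tool 0.8026808874259368 F [-0.5  3.9 -0. ] 0.011117288394102583
10 at [0.4661 0.124  0.0325] 34.8
0, -0.0015, 0, -0.028,  -0.0001, -0.0031, 0, -0.056,  -0.0002, -0.0046, 0, -0.084,  -0.0003, -0.0061, 0, -0.112,  -0.0005, -0.0077, 0, -0.14,  -0.0005, -0.0077, 0, -0.14,  -0.0005, -0.0077, 0, -0.14,  -0.0005, -0.0077, 0, -0.14,  -0.0005, -0.0077, 0, -0.14,  -0.0005, -0.0077, 0, -0.14,
```

>>> apply_moves --moves '[0,-0.0015,0,-0.028,0,-0.003,0,-0.056,0,-0.0045,0,-0.084,0,-0.006,0,-0.112,-0.0005,-0.0075,0,-0.14,-0.0005,-0.0075,0,-0.14,-0.0005,-0.0075,0,-0.14,-0.0005,-0.0075,0,-0.14,-0.0005,-0.0075,0,-0.14,-0.0005,-0.0075,0,-0.14]'

```text
t: 21.7
eef_pos: [0.4601, 0.1197, 0.0325]
orientation: [-1.263, -2.874, -0.003]
contact_force: [-0.6, 5.5, 1.0]
finger_gap: 0.0115
gripper_force: 20.0
```

```bash
python3 - <<'E'
from h import *
camth();p=pose()
p[1]
print(p[0],p[2])
E
```

```text
theta 0.9321155309233748 r 0.05732433816880567 tool 0.9379211117512465 F [-0.6  5.5  1. ] 0.011547428617521373
[0.4600894  0.11966191 0.03246606] 42.53892121956446
```

>>> apply_moves --moves '[0,0,0,0,0,0,0,0,0,0,0,0,0,0,0,0,0,0,0,0,0,0,-0.04,0,0,0,-0.08,0,0,0,-0.1,0,0,0,-0.1,0,0,0,-0.1,0]' --fingers 0

```text
t: 22.95
eef_pos: [0.4598, 0.1183, 0.1314]
orientation: [-1.261, -2.875, 0.001]
contact_force: [-0.4, 0.4, 0.3]
finger_gap: 0.0473
gripper_force: 0.0
```

```bash
python3 - <<'E'
from h import *
k=nest(.062,-.105);print(k)
plan([[*k,.13,78.8,7],[*k,.13,78.8,3]])
E
```

```text
[ 0.62242461 -0.05434282]
10 at [0.4598 0.1183 0.1314] 42.6
-0.0339, 0.0004, 0.0002, -0.09,  -0.0678, 0.0008, 0.0003, -0.18,  -0.1017, 0.0012, 0.0005, -0.271,  -0.1355, 0.0016, 0.0006, -0.361,  -0.1694, 0.002, 0.0008, -0.451,  -0.2033, 0.0024, 0.001, -0.541,  -0.2372, 0.0028, 0.0011, -0.631,  -0.2372, 0.0028, 0.0011, -0.631,  -0.2372, 0.0028, 0.0011, -0.631,  -0.2372, 0.0028, 0.0011, -0.631,
```

>>> apply_moves --moves '[-0.034,0,0,-0.09,-0.068,0.001,0,-0.18,-0.102,0.001,0,-0.271,-0.136,0.002,0,-0.361,-0.169,0.002,0,-0.451,-0.203,0.002,0,-0.541,-0.237,0.003,0,-0.631,-0.237,0.003,0,-0.631,-0.237,0.003,0,-0.631,-0.237,0.003,0,-0.631]'

```text
t: 24.2
eef_pos: [0.6222, -0.0528, 0.1317]
orientation: [-0.306, -3.125, -0.001]
contact_force: [0.2, -0.6, -0.3]
finger_gap: 0.0471
gripper_force: 0.0
```

```bash
python3 - <<'E'
from h import *
k=nest(.062,-.105)
plan([[*k,.052,78.8,5],[*k,.052,78.8,5]])
E
```

```text
10 at [ 0.6222 -0.0528  0.1317] 78.8
-0.0001, -0.0003, 0.0159, 0,  -0.0003, -0.0006, 0.0319, 0,  -0.0004, -0.0009, 0.0478, 0,  -0.0005, -0.0012, 0.0638, 0,  -0.0007, -0.0014, 0.0797, 0,  -0.0007, -0.0014, 0.0797, 0,  -0.0007, -0.0014, 0.0797, 0,  -0.0007, -0.0014, 0.0797, 0,  -0.0007, -0.0014, 0.0797, 0,  -0.0007, -0.0014, 0.0797, 0,
```

>>> apply_moves --moves '[0,-0.001,0.02,0,-0.0005,-0.001,0.045,0,-0.0005,-0.001,0.065,0,-0.0005,-0.001,0.075,0,-0.0005,-0.001,0.08,0,-0.0005,-0.001,0.08,0,-0.0005,-0.001,0.08,0,-0.0005,-0.001,0.08,0,-0.0005,-0.001,0.08,0,-0.0005,-0.001,0.08,0]'

```text
t: 25.45
eef_pos: [0.6238, -0.0551, 0.0526]
orientation: [0.307, 3.126, -0.0]
contact_force: [-0.4, -0.3, -1.2]
finger_gap: 0.047
gripper_force: 0.0
```

>>> apply_moves --moves '[0,0,0,0,0,0,0,0,0,0,0,0,0,0,0,0,0,0,0,0,0,0,0,0,0,0,0,0,0,0,0,0,0,0,0,0,0,0,0,0]' --fingers -1 --newtons 40

```text
t: 26.7
eef_pos: [0.6232, -0.057, 0.0524]
orientation: [-0.307, -3.126, 0.005]
contact_force: [-1.5, -4.7, 0.2]
finger_gap: 0.0129
gripper_force: 40.0
```

```bash
python3 - <<'E'
from h import *
o=robot.observe();p=pose();print(o['contact_force'],o['finger_gap'],p[0])
e=p[0][:2]-.0715*XN
plan([[*e,p[0][2],p[2],7],[*e,p[0][2],p[2],3]])
E
```

```text
[-1.47861575 -4.67594063  0.18237627] 0.012871903059745088 [ 0.6232231  -0.0570083   0.05238672]
10 at [ 0.6232 -0.057   0.0524] 78.8
0.0102, 0, 0, 0,  0.0204, 0, 0, 0,  0.0306, 0, 0, 0,  0.0409, 0, 0, 0,  0.0511, 0, 0, 0,  0.0613, 0, 0, 0,  0.0715, 0, 0, 0,  0.0715, 0, 0, 0,  0.0715, 0, 0, 0,  0.0715, 0, 0, 0,
```

>>> apply_moves --moves '[0.01,0,0,0,0.02,0,0,0,0.031,0,0,0,0.041,0,0,0,0.051,0,0,0,0.061,0,0,0,0.071,0,0,0,0.0715,0,0,0,0.0715,0,0,0,0.0715,0,0,0]'

```text
t: 27.95
eef_pos: [0.5554, -0.0433, 0.0525]
orientation: [0.306, 3.122, -0.005]
contact_force: [4.9, -6.4, -5.6]
finger_gap: 0.013
gripper_force: 40.0
```

```bash
python3 - <<'E'
from h import *
o=robot.observe();p=pose();print(o['contact_force'],o['contact_force'][:2]@XN,o['finger_gap'],p[0],p[2]);grab('side','s2.png')
E
python3 -c "
import cv2
a=cv2.imread('pics/s2.png');cv2.imwrite('pics/c4.png',cv2.resize(a[140:290,170:370],None,fx=4,fy=4,interpolation=cv2.INTER_CUBIC))"
```

```text
[ 4.8730051  -6.39112627 -5.59756192] 6.021575736645189 0.012994981456643816 [ 0.55543889 -0.04331487  0.05247152] 78.78717546051897
```

View pics/c4.png

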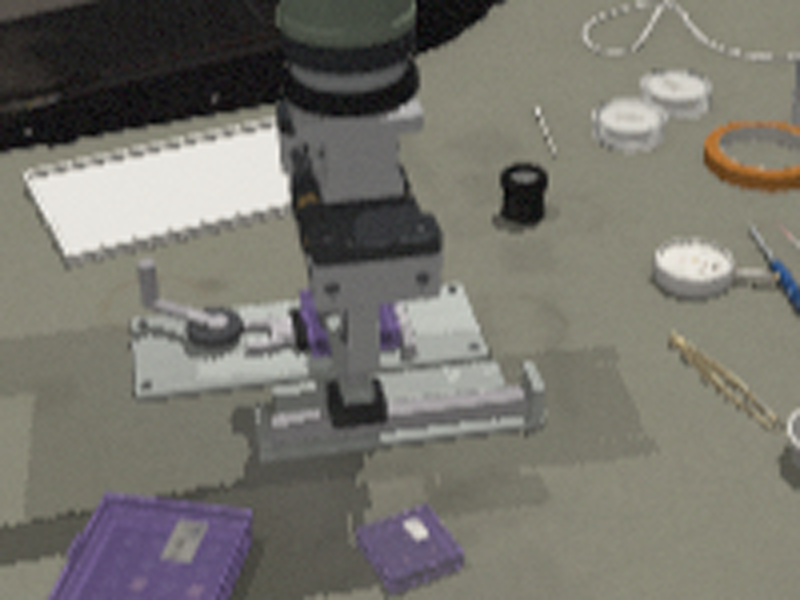

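Side crop: the carriage at crop (355,400) is pulled 69 mm, the pull is 6 N, and the box is clamped. Letting go.

>>> apply_moves --moves '[0,0,0,0,0,0,0,0,0,0,0,0,0,0,0,0,0,0,0,0,0,0,0,0,0,0,-0.03,0,0,0,-0.06,0,0,0,-0.08,0,0,0,-0.08,0]' --fingers 0

```text
t: 29.25
eef_pos: [0.5551, -0.0415, 0.1344]
orientation: [0.306, 3.122, -0.001]
contact_force: [-0.3, -0.1, 0.4]
finger_gap: 0.0469
gripper_force: 0.0
```

```bash
python3 - <<'E'
from h import *
grab('side','s3.png');box()
k,y=cam(.935);p=pose();plan([[*k,.12,y,8],[*k,.12,y,2]])
E
python3 -c "
import cv2
a=cv2.imread('pics/s3.png');cv2.imwrite('pics/c5.png',cv2.resize(a[140:290,170:370],None,fx=4,fy=4,interpolation=cv2.INTER_CUBIC))"
```

```text
box [ 0.404  -0.1257] sides [0.094, 0.0824] [np.float64(-31.5), np.float64(-121.0)]
box [ 0.5426 -0.1573] sides [0.0404, 0.0477] [np.float64(-83.1), np.float64(-174.0)]
box [0.5865 0.0795] sides [0.0326, 0.0652] [np.float64(-91.3), np.float64(179.1)]
10 at [ 0.5531 -0.041   0.1318] 78.8
0.0151, 0.0173, 0.0015, 0.079,  0.0302, 0.0345, 0.003, 0.159,  0.0453, 0.0518, 0.0045, 0.238,  0.0603, 0.069, 0.006, 0.318,  0.0754, 0.0863, 0.0075, 0.397,  0.0905, 0.1035, 0.009, 0.477,  0.1056, 0.1208, 0.0104, 0.556,  0.1207, 0.138, 0.0119, 0.635,  0.1207, 0.138, 0.0119, 0.635,  0.1207, 0.138, 0.0119, 0.635,
```

View pics/c5.png

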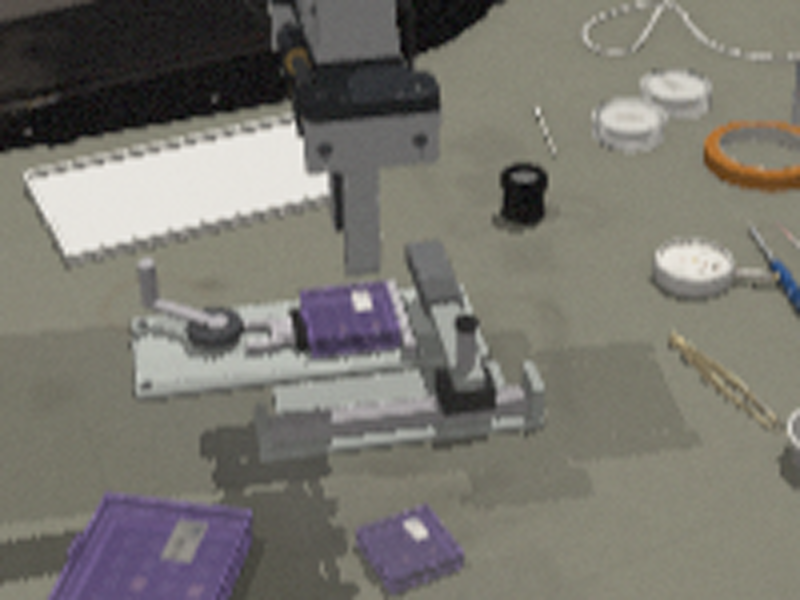

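Side crop: the scan head has snapped home (knob at crop (466,340)) and the box is still clamped. Now the lever back.

>>> apply_moves --moves '[0.015,0.017,0,0.079,0.03,0.034,0,0.159,0.045,0.052,0,0.238,0.06,0.069,0,0.318,0.075,0.086,0,0.397,0.09,0.103,0,0.477,0.106,0.121,0,0.556,0.121,0.138,0,0.635,0.121,0.138,0,0.635,0.121,0.138,0,0.635]'

```text
t: 30.6
eef_pos: [0.4615, 0.1173, 0.1317]
orientation: [-1.266, -2.875, 0.001]
contact_force: [0.3, 0.1, -0.6]
finger_gap: 0.0473
gripper_force: 0.0
```

```bash
python3 - <<'E'
from h import *
k,y=cam(.935);p=pose();plan([[*k,.0315,y,5],[*k,.0315,y,5]])
E
```

```text
10 at [0.4615 0.1173 0.1317] 42.5
0.0001, 0.0001, 0.02, 0,  0.0002, 0.0002, 0.0401, 0.001,  0.0002, 0.0003, 0.0601, 0.001,  0.0003, 0.0004, 0.0802, 0.001,  0.0004, 0.0005, 0.1002, 0.002,  0.0004, 0.0005, 0.1002, 0.002,  0.0004, 0.0005, 0.1002, 0.002,  0.0004, 0.0005, 0.1002, 0.002,  0.0004, 0.0005, 0.1002, 0.002,  0.0004, 0.0005, 0.1002, 0.002,
```

>>> apply_moves --moves '[0,0,0.03,0,0,0,0.06,0,0,0,0.09,0,0,0,0.1,0,0,0,0.1,0,0,0,0.1,0,0,0,0.1,0,0,0,0.1,0,0,0,0.1,0,0,0,0.1,0]'

```text
t: 31.85
eef_pos: [0.4617, 0.1178, 0.0326]
orientation: [1.268, 2.874, 0.0]
contact_force: [-0.3, -0.3, 0.2]
finger_gap: 0.0468
gripper_force: 0.0
```

>>> apply_moves --moves '[0,0,0,0,0,0,0,0,0,0,0,0,0,0,0,0,0,0,0,0,0,0,0,0,0,0,0,0,0,0,0,0,0,0,0,0,0,0,0,0]' --fingers -1 --newtons 20

```text
t: 33.1
eef_pos: [0.4618, 0.1179, 0.0324]
orientation: [1.268, 2.874, 0.0]
contact_force: [1.3, 2.4, -0.6]
finger_gap: 0.0114
gripper_force: 20.0
```

```bash
python3 - <<'E'
from h import *
camth()
arcrel(.935,0.02,10,0)
E
```

```text
theta 0.9311823933320855 r 0.05485471110705782 tool 0.9354735099374518 F [ 1.3  2.4 -0.6] 0.011368055459160096
10 at [0.4618 0.1179 0.0324] 42.4
-0.0002, 0.005, 0, 0.092,  -0.0009, 0.01, 0, 0.183,  -0.0021, 0.0149, 0, 0.274,  -0.0037, 0.0197, 0, 0.366,  -0.0057, 0.0243, 0, 0.458,  -0.0081, 0.0287, 0, 0.549,  -0.0109, 0.0329, 0, 0.641,  -0.0141, 0.0368, 0, 0.732,  -0.0176, 0.0403, 0, 0.823,  -0.0215, 0.0436, 0, 0.915,
```

>>> apply_moves --moves '[0,0.005,0,0.092,-0.001,0.01,0,0.183,-0.002,0.015,0,0.274,-0.0035,0.0195,0,0.366,-0.0055,0.0245,0,0.458,-0.008,0.0285,0,0.549,-0.011,0.033,0,0.641,-0.014,0.037,0,0.732,-0.0175,0.0405,0,0.823,-0.0215,0.0435,0,0.915]'

```text
t: 34.35
eef_pos: [0.5069, 0.1294, 0.0323]
orientation: [2.408, 2.017, -0.008]
contact_force: [-3.4, -4.5, 3.5]
finger_gap: 0.0114
gripper_force: 20.0
```

>>> apply_moves --moves '[0,0,0,0,0,0,0,0,0,0,0,0,0,0,0,0,0,0,0,0,0,0,-0.04,0,0,0,-0.08,0,0,0,-0.1,0,0,0,-0.1,0,0,0,-0.1,0]' --fingers 0.95

```text
t: 35.6
eef_pos: [0.5074, 0.1311, 0.1313]
orientation: [-2.406, -2.018, 0.002]
contact_force: [-0.3, 0.2, -0.2]
finger_gap: 0.0916
gripper_force: 0.0
```

```bash
python3 - <<'E'
from h import *
camth();print(pose()[0])
n=nest(.0045,0);plan([[*n,.12,78.8,9],[*n,.12,78.8,1]])
E
```

```text
theta 0.033511724280582245 r 0.054662835137144955 tool 0.020545991394875916 F [-0.3  0.2 -0.2] 0.09158390695016358
[0.50741482 0.13114742 0.13134301]
10 at [0.5074 0.1311 0.1313] -10.0
-0.0063, 0.01, 0.0012, -0.172,  -0.0126, 0.0201, 0.0025, -0.345,  -0.0188, 0.0301, 0.0037, -0.517,  -0.0251, 0.0401, 0.005, -0.689,  -0.0314, 0.0501, 0.0062, -0.861,  -0.0377, 0.0602, 0.0075, -1.034,  -0.0439, 0.0702, 0.0087, -1.206,  -0.0502, 0.0802, 0.01, -1.378,  -0.0565, 0.0902, 0.0112, -1.55,  -0.0565, 0.0902, 0.0112, -1.55,
```

>>> apply_moves --moves '[-0.006,0.01,0.001,-0.172,-0.013,0.02,0.002,-0.345,-0.019,0.03,0.004,-0.517,-0.025,0.04,0.005,-0.689,-0.031,0.05,0.006,-0.861,-0.038,0.06,0.007,-1.034,-0.044,0.07,0.009,-1.206,-0.05,0.08,0.01,-1.378,-0.0565,0.09,0.011,-1.55,-0.0565,0.09,0.011,-1.55]'

```text
t: 36.85
eef_pos: [0.5861, 0.0595, 0.1194]
orientation: [-0.311, -3.123, 0.0]
contact_force: [0.2, 0.3, -0.5]
finger_gap: 0.0913
gripper_force: 0.0
```

```bash
python3 - <<'E'
from h import *
robot.grab_frame('side')
n=nest(.0045,0);plan([[*n,.0095,78.8,5],[*n,.0095,78.8,5]])
E
```

```text
10 at [0.5859 0.0599 0.1197] 78.6
-0.0002, 0, 0.022, -0.001,  -0.0003, 0, 0.0441, -0.002,  -0.0005, 0, 0.0661, -0.002,  -0.0007, 0.0001, 0.0881, -0.003,  -0.0009, 0.0001, 0.1102, -0.004,  -0.0009, 0.0001, 0.1102, -0.004,  -0.0009, 0.0001, 0.1102, -0.004,  -0.0009, 0.0001, 0.1102, -0.004,  -0.0009, 0.0001, 0.1102, -0.004,  -0.0009, 0.0001, 0.1102, -0.004,
```

>>> apply_moves --moves '[0,0,0.03,0,0,0,0.06,0,-0.001,0,0.09,0,-0.001,0,0.11,0,-0.001,0,0.11,0,-0.001,0,0.11,0,-0.001,0,0.11,0,-0.001,0,0.11,0,-0.001,0,0.11,0,-0.001,0,0.11,0]'

```text
t: 38.15
eef_pos: [0.5882, 0.0597, 0.0116]
orientation: [0.307, 3.126, 0.0]
contact_force: [0.0, 0.1, -0.6]
finger_gap: 0.0916
gripper_force: 0.0
```

>>> apply_moves --moves '[0,0,0,0,0,0,0,0,0,0,0,0,0,0,0,0,0,0,0,0,0,0,0,0,0,0,0,0,0,0,-0.03,0,0,0,-0.07,0,0,0,-0.07,0]' --fingers -1 --newtons 25

```text
t: 39.4
eef_pos: [0.5915, 0.0596, 0.0853]
orientation: [0.306, 3.118, 0.001]
contact_force: [0.1, 0.6, -0.2]
finger_gap: 0.0612
gripper_force: 25.0
```

```bash
python3 - <<'E'
from h import *
o=robot.observe();print(o['finger_gap'],o['gripper_force'])
plan([[.486,.3004,.09,93.9,8],[.486,.3004,.09,93.9,2]])
E
```

```text
0.06121196198566248 24.99797433614731
10 at [0.5915 0.0596 0.0853] 78.8
0.0188, 0.027, -0.0007, -0.033,  0.0376, 0.0539, -0.0014, -0.066,  0.0563, 0.0809, -0.0021, -0.099,  0.0751, 0.1078, -0.0028, -0.132,  0.0939, 0.1348, -0.0036, -0.165,  0.1127, 0.1618, -0.0043, -0.198,  0.1315, 0.1887, -0.005, -0.231,  0.1502, 0.2157, -0.0057, -0.264,  0.1502, 0.2157, -0.0057, -0.264,  0.1502, 0.2157, -0.0057, -0.264,
```

>>> apply_moves --moves '[0.019,0.027,-0.01,-0.033,0.038,0.054,-0.02,-0.066,0.056,0.081,-0.02,-0.1,0.075,0.108,-0.02,-0.13,0.094,0.135,-0.02,-0.165,0.113,0.162,-0.02,-0.2,0.131,0.189,-0.02,-0.23,0.15,0.216,-0.02,-0.264,0.15,0.216,-0.02,-0.264,0.15,0.216,-0.02,-0.264]'

```text
t: 40.65
eef_pos: [0.4825, 0.3, 0.1004]
orientation: [0.107, -3.138, 0.002]
contact_force: [0.4, -0.4, 0.3]
finger_gap: 0.0613
gripper_force: 25.0
```

```bash
python3 - <<'E'
from h import *
o=robot.observe();print(o['finger_gap'],o['gripper_force'])
plan([[.486,.3004,.0105,93.9,6],[.486,.3004,.0105,93.9,4]])
E
```

```text
0.06127241268535477 24.997968077659607
10 at [0.4825 0.3    0.1004] 93.9
-0.0006, 0, 0.015, 0,  -0.0012, 0.0001, 0.0299, 0,  -0.0018, 0.0001, 0.0449, 0,  -0.0024, 0.0002, 0.0599, 0,  -0.003, 0.0002, 0.0749, 0,  -0.0036, 0.0003, 0.0898, 0,  -0.0036, 0.0003, 0.0898, 0,  -0.0036, 0.0003, 0.0898, 0,  -0.0036, 0.0003, 0.0898, 0,  -0.0036, 0.0003, 0.0898, 0,
```

>>> apply_moves --moves '[-0.001,0,0.02,0,-0.001,0,0.04,0,-0.002,0,0.06,0,-0.002,0,0.075,0,-0.003,0,0.085,0,-0.003,0,0.09,0,-0.003,0,0.09,0,-0.003,0,0.09,0,-0.003,0,0.09,0,-0.003,0,0.09,0]'

```text
t: 41.9
eef_pos: [0.4862, 0.3012, 0.0119]
orientation: [-0.107, 3.139, 0.0]
contact_force: [0.4, -0.2, -0.1]
finger_gap: 0.0611
gripper_force: 25.0
```

>>> apply_moves --moves '[0,0,0,0,0,0,0,0,0,0,0,0,0,0,0,0,0,0,0,0,0,0,-0.04,0,0,0,-0.08,0,0,0,-0.12,0,0,0,-0.12,0,0,0,-0.12,0]' --fingers 0.6

```text
t: 43.15
eef_pos: [0.4853, 0.3007, 0.1306]
orientation: [0.107, -3.139, 0.001]
contact_force: [-0.8, 0.0, -0.1]
finger_gap: 0.0748
gripper_force: 0.0
```

```bash
python3 - <<'E'
from h import *
box('top3.png')
a=cv2.imread('pics/top3.png');cv2.imwrite('pics/top3b.png',cv2.resize(a[130:330,100:440],None,fx=2.3,fy=2.3,interpolation=cv2.INTER_CUBIC))
E
```

```text
box [ 0.4049 -0.1221] sides [0.0921, 0.0895] [np.float64(-33.2), np.float64(-122.7)]
box [ 0.5423 -0.1547] sides [0.0457, 0.0477] [np.float64(-83.1), np.float64(-174.0)]
```

View pics/top3b.png

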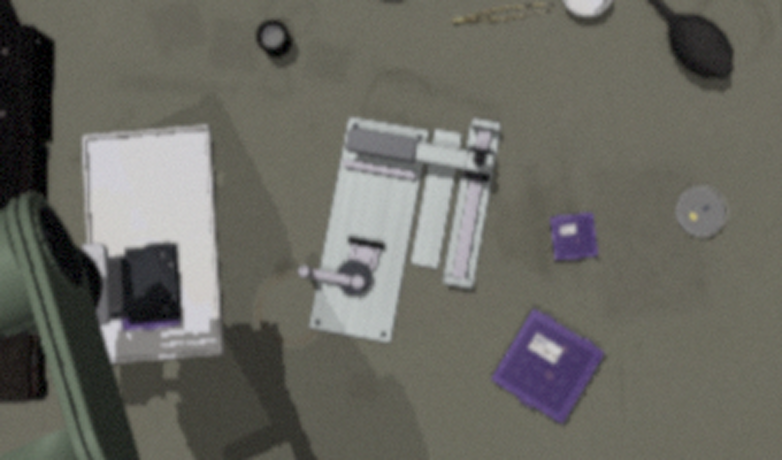

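Top crop: chip box under the gripper in the tray (purple edge at (150,322)), lever at 0, head home, and the dish at (702,211), unmoved. Now the dish.

```bash
python3 - <<'E'
from h import *
plan([[.5665,-.2935,.12,78.8,10],[.5665,-.2935,.12,78.8,10]])
E
```

```text
20 at [0.4847 0.3004 0.1297] 93.9
-0.0041, -0.0598, 0.001, 0.026,  -0.0082, -0.1196, 0.002, 0.053,  -0.0123, -0.1794, 0.0031, 0.079,  -0.0165, -0.2393, 0.0041, 0.105,  -0.0206, -0.2991, 0.0051, 0.132,  -0.0247, -0.3589, 0.0061, 0.158,  -0.0288, -0.4187, 0.0071, 0.185,  -0.0329, -0.4785, 0.0082, 0.211,  -0.037, -0.5383, 0.0092, 0.237,  -0.0412, -0.5981, 0.0102, 0.264,  -0.0412, -0.5981, 0.0102, 0.264,  -0.0412, -0.5981, 0.0102, 0.264,  -0.0412, -0.5981, 0.0102, 0.264,  -0.0412, -0.5981, 0.0102, 0.264,  -0.0412, -0.5981, 0.0102, 0.264,  -0.0412, -0.5981, 0.0102, 0.264,  -0.0412, -0.5981, 0.0102, 0.264,  -0.0412, -0.5981, 0.0102, 0.264,  -0.0412, -0.5981, 0.0102, 0.264,  -0.0412, -0.5981, 0.0102, 0.264,
```

>>> apply_moves --moves '[-0.004,-0.06,0,0.026,-0.008,-0.12,0,0.053,-0.012,-0.18,0,0.079,-0.016,-0.239,0,0.105,-0.021,-0.299,0,0.132,-0.025,-0.359,0,0.158,-0.029,-0.419,0,0.185,-0.033,-0.479,0,0.211,-0.037,-0.538,0,0.237,-0.041,-0.598,0,0.264]' --fingers 1

```text
t: 44.45
eef_pos: [0.5664, -0.2939, 0.1288]
orientation: [-0.309, -3.123, -0.004]
contact_force: [1.7, 0.4, 0.5]
finger_gap: 0.0939
gripper_force: 0.0
```

>>> apply_moves --moves '[0,0,0,0,0,0,0,0,0,0,0,0,0,0,0.03,0,0,0,0.06,0,0,0,0.06,0,0,0,0.06,0,0,0,0.06,0,0,0,0.06,0,0,0,0.06,0]'

```text
t: 45.7
eef_pos: [0.568, -0.2931, 0.0722]
orientation: [0.307, 3.125, -0.001]
contact_force: [0.1, -0.4, -0.5]
finger_gap: 0.0938
gripper_force: 0.0
```

```bash
python3 - <<'E'
from h import *
plan([[.5665,-.2935,.004,78.8,5],[.5665,-.2935,.004,78.8,5]])
grab('side','s4.png')
a=cv2.imread('pics/s4.png');cv2.imwrite('pics/c6.png',cv2.resize(a[220:370,210:410],None,fx=4,fy=4,interpolation=cv2.INTER_CUBIC))
E
```

```text
10 at [ 0.568  -0.2931  0.0722] 78.8
0.0003, -0.0001, 0.0136, 0,  0.0006, -0.0002, 0.0273, 0,  0.0009, -0.0004, 0.0409, 0,  0.0012, -0.0005, 0.0546, 0,  0.0015, -0.0006, 0.0682, 0,  0.0015, -0.0006, 0.0682, 0,  0.0015, -0.0006, 0.0682, 0,  0.0015, -0.0006, 0.0682, 0,  0.0015, -0.0006, 0.0682, 0,  0.0015, -0.0006, 0.0682, 0,
```

View pics/c6.png

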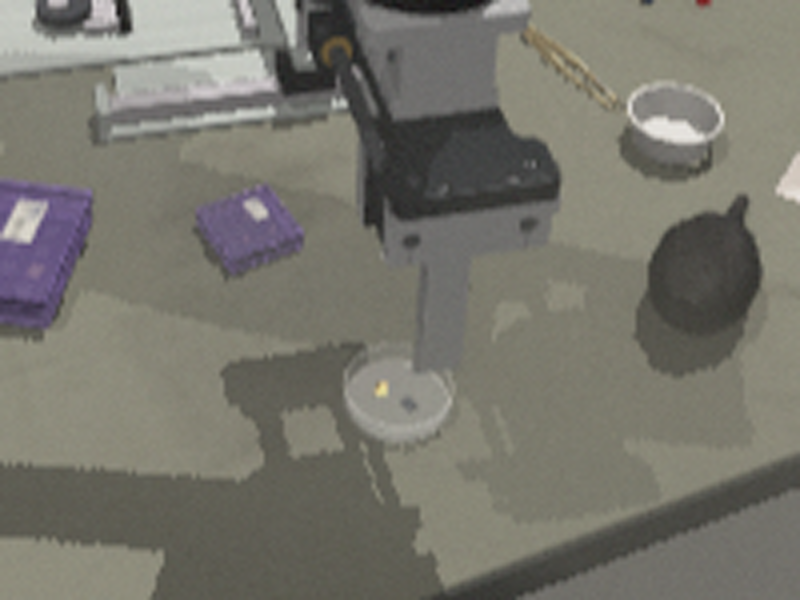

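Side crop: the dish is at crop (398,397), unmoved and under the open gripper.

>>> apply_moves --moves '[0,0,0.02,0,0.001,0,0.04,0,0.001,0,0.055,0,0.0015,-0.0005,0.063,0,0.0015,-0.0005,0.068,0,0.0015,-0.0005,0.068,0,0.0015,-0.0005,0.068,0,0.0015,-0.0005,0.068,0,0.0015,-0.0005,0.068,0,0.0015,-0.0005,0.068,0]'

```text
t: 47.0
eef_pos: [0.5661, -0.2931, 0.0037]
orientation: [0.307, 3.126, -0.0]
contact_force: [-0.1, -1.0, -0.5]
finger_gap: 0.0938
gripper_force: 0.0
```

>>> apply_moves --moves '[0,0,0,0,0,0,0,0,0,0,0,0,0,0,0,0,0,0,0,0,0,0,0,0,0,0,0,0,0,0,-0.04,0,0,0,-0.08,0,0,0,-0.11,0]' --fingers -1 --newtons 20

```text
t: 48.25
eef_pos: [0.5665, -0.2933, 0.1153]
orientation: [0.307, 3.125, -0.001]
contact_force: [1.0, 0.1, -0.3]
finger_gap: 0.0538
gripper_force: 20.0
```

```bash
python3 - <<'E'
from h import *
o=robot.observe();print(o['finger_gap'],o['gripper_force'])
n=nest(.003,0);plan([[*n,.12,78.8,8],[*n,.12,78.8,2]])
f=grab('side','s5.png')
p=pose()[0];print(proj(f,p+[0,0,.006]))
a=cv2.imread('pics/s5.png');cv2.imwrite('pics/c7.png',cv2.resize(a[150:300,210:410],None,fx=4,fy=4,interpolation=cv2.INTER_CUBIC))
E
```

```text
0.05384761301383641 19.98586194065865
10 at [ 0.5665 -0.2933  0.1153] 78.8
0.0063, 0.0438, -0.0006, 0,  0.0127, 0.0876, -0.0012, 0,  0.019, 0.1313, -0.0019, 0,  0.0253, 0.1751, -0.0025, 0,  0.0317, 0.2189, -0.0031, 0,  0.038, 0.2627, -0.0037, 0,  0.0443, 0.3065, -0.0043, 0,  0.0506, 0.3503, -0.005, 0,  0.0506, 0.3503, -0.005, 0,  0.0506, 0.3503, -0.005, 0,  
[313.65706227 271.67046484]
```

View pics/c7.png

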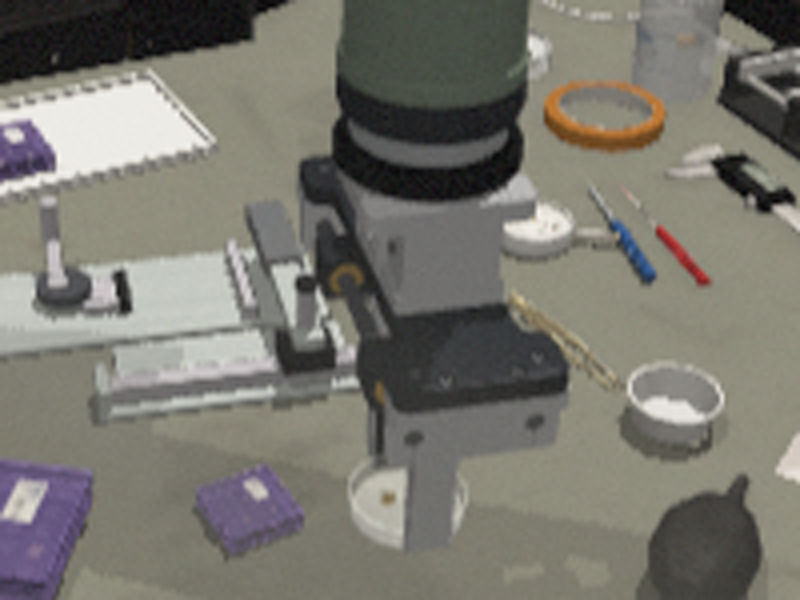

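Side crop: the dish is held flat between the fingers at crop (408,500), and the chip box is in the tray at (20,145). To the nest.

>>> apply_moves --moves '[0.006,0.044,0,0,0.013,0.088,0,0,0.019,0.131,0,0,0.025,0.175,0,0,0.032,0.219,0,0,0.038,0.263,0,0,0.044,0.307,0,0,0.051,0.35,0,0,0.051,0.35,0,0,0.051,0.35,0,0]'

```text
t: 49.55
eef_pos: [0.5837, 0.0598, 0.1128]
orientation: [-0.306, -3.126, 0.001]
contact_force: [0.0, -0.7, -0.8]
finger_gap: 0.0539
gripper_force: 20.0
```

```bash
python3 - <<'E'
from h import *
robot.grab_frame('side')
print(robot.observe()['finger_gap'])
n=nest(.003,0);plan([[*n,.0105,78.8,5],[*n,.0105,78.8,5]])
E
```

```text
0.053627490195514015
10 at [0.5838 0.0593 0.1129] 78.7
-0.0002, 0.0002, 0.0205, 0,  -0.0004, 0.0004, 0.041, 0,  -0.0006, 0.0007, 0.0614, -0.001,  -0.0008, 0.0009, 0.0819, -0.001,  -0.001, 0.0011, 0.1024, -0.001,  -0.001, 0.0011, 0.1024, -0.001,  -0.001, 0.0011, 0.1024, -0.001,  -0.001, 0.0011, 0.1024, -0.001,  -0.001, 0.0011, 0.1024, -0.001,  -0.001, 0.0011, 0.1024, -0.001,
```

>>> apply_moves --moves '[0,0.001,0.03,0,0,0.001,0.06,0,-0.001,0.001,0.08,0,-0.001,0.001,0.092,0,-0.001,0.001,0.098,0,-0.001,0.001,0.1025,0,-0.001,0.001,0.1025,0,-0.001,0.001,0.1025,0,-0.001,0.001,0.1025,0,-0.001,0.001,0.1025,0]'

```text
t: 50.85
eef_pos: [0.5855, 0.061, 0.0113]
orientation: [0.307, 3.126, 0.0]
contact_force: [0.3, 0.2, -0.1]
finger_gap: 0.0538
gripper_force: 20.0
```

```bash
python3 - <<'E'
from h import *
o=robot.observe();p=pose();d=p[0][:2]-NEST;print(p[0],d@XN,d@YN,o['contact_force'],o['finger_gap'])
E
```

```text
[0.58548925 0.061021   0.01125684] 0.0033604441581311655 0.0009926214105986165 [ 0.28006333  0.19509415 -0.07689391] 0.05384720857017589
```

>>> apply_moves --moves '[0,0,0.0015,0,0,0,0.0015,0,0,0,0.0015,0,0,0,0.0015,0,0,0,0.0015,0,0,0,0.0015,0,0,0,-0.03,0,0,0,-0.08,0,0,0,-0.1,0,0,0,-0.1,0]' --fingers 0.9

```text
t: 52.1
eef_pos: [0.5871, 0.0609, 0.1133]
orientation: [0.307, 3.122, 0.0]
contact_force: [-0.2, -0.1, 0.0]
finger_gap: 0.0893
gripper_force: 0.0
```

```bash
python3 - <<'E'
from h import *
robot.grab_frame('side')
print(robot.observe()['finger_gap'])
k,y=cam(.03);plan([[*k,.11,y,9],[*k,.11,y,1]])
E
```

```text
0.089429912384412
10 at [0.5856 0.061  0.1114] 78.8
0.01, 0.006, 0.0001, 0.171,  0.02, 0.012, 0.0003, 0.342,  0.0301, 0.018, 0.0004, 0.514,  0.0401, 0.024, 0.0006, 0.685,  0.0501, 0.03, 0.0007, 0.856,  0.0601, 0.036, 0.0008, 1.027,  0.0701, 0.042, 0.001, 1.198,  0.0801, 0.048, 0.0011, 1.369,  0.0902, 0.0539, 0.0013, 1.541,  0.0902, 0.0539, 0.0013, 1.541,
```

>>> apply_moves --moves '[0.01,0.006,0,0.171,0.02,0.012,0,0.342,0.03,0.018,0,0.514,0.04,0.024,0,0.685,0.05,0.03,0,0.856,0.06,0.036,0,1.027,0.07,0.042,0,1.198,0.08,0.048,0,1.369,0.09,0.054,0,1.541,0.09,0.054,0,1.541]' --fingers 0.2

```text
t: 53.4
eef_pos: [0.5055, 0.1317, 0.1089]
orientation: [-2.393, -2.032, 0.005]
contact_force: [0.7, 0.5, -0.4]
finger_gap: 0.0563
gripper_force: 0.0
```

```bash
python3 - <<'E'
from h import *
robot.grab_frame('top')
k,y=cam(.03);plan([[*k,.032,y,5],[*k,.032,y,5]])
grab('side','s6.png')
a=cv2.imread('pics/s6.png');cv2.imwrite('pics/c8.png',cv2.resize(a[140:290,170:370],None,fx=4,fy=4,interpolation=cv2.INTER_CUBIC))
E
```

```text
10 at [0.5062 0.1314 0.1093] -9.3
0.0001, 0.0003, 0.0155, 0.001,  0.0001, 0.0006, 0.0309, 0.001,  0.0002, 0.001, 0.0464, 0.002,  0.0003, 0.0013, 0.0619, 0.002,  0.0004, 0.0016, 0.0773, 0.003,  0.0004, 0.0016, 0.0773, 0.003,  0.0004, 0.0016, 0.0773, 0.003,  0.0004, 0.0016, 0.0773, 0.003,  0.0004, 0.0016, 0.0773, 0.003,  0.0004, 0.0016, 0.0773, 0.003,
```

View pics/c8.png

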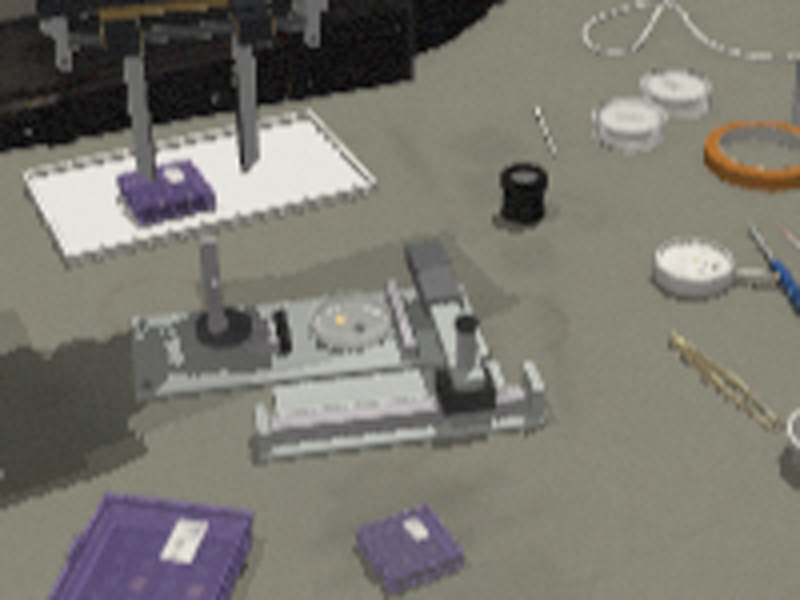

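Side crop: the dish lies flat in the nest at crop (350,325), between pad and fence, and the chip box is in the tray.

>>> apply_moves --moves '[0,0.001,0.03,0,0,0.001,0.06,0,0,0.001,0.077,0,0,0.001,0.077,0,0,0.001,0.077,0,0,0.001,0.077,0,0,0.001,0.077,0,0,0.001,0.077,0,0,0.001,0.077,0,0,0.001,0.077,0]'

```text
t: 54.75
eef_pos: [0.5084, 0.1313, 0.034]
orientation: [2.398, 2.03, -0.0]
contact_force: [-0.5, -0.2, 0.5]
finger_gap: 0.0562
gripper_force: 0.0
```

>>> apply_moves --moves '[0,0,0,0,0,0,0,0,0,0,0,0,0,0,0,0,0,0,0,0,0,0,0,0,0,0,0,0,0,0,0,0,0,0,0,0,0,0,0,0]' --fingers -1 --newtons 20

```text
t: 56.0
eef_pos: [0.5078, 0.1314, 0.0338]
orientation: [-2.397, -2.029, 0.002]
contact_force: [-4.9, 1.5, 3.0]
finger_gap: 0.0113
gripper_force: 20.0
```

```bash
python3 - <<'E'
from h import *
camth()
arcrel(.03,1.17,10,0)
E
```

```text
theta 0.028199310948300527 r 0.05498116560692362 tool 0.029462274540547725 F [-4.9  1.5  3. ] 0.011253667942966492
10 at [0.5078 0.1314 0.0338] -9.5
-0.0004, -0.0063, 0, -0.114,  -0.0014, -0.0124, 0, -0.228,  -0.0032, -0.0184, 0, -0.342,  -0.0056, -0.0242, 0, -0.456,  -0.0087, -0.0297, 0, -0.57,  -0.0124, -0.0347, 0.0001, -0.684,  -0.0166, -0.0394, 0.0001, -0.798,  -0.0214, -0.0435, 0.0001, -0.912,  -0.0265, -0.047, 0.0001, -1.026,  -0.0321, -0.05, 0.0001, -1.14,
```

>>> apply_moves --moves '[-0.0005,-0.0065,0,-0.114,-0.0015,-0.0125,0,-0.228,-0.003,-0.0185,0,-0.342,-0.0055,-0.024,0,-0.456,-0.0085,-0.0295,0,-0.57,-0.0125,-0.0345,0,-0.684,-0.0165,-0.0395,0,-0.798,-0.0215,-0.0435,0,-0.912,-0.0265,-0.047,0,-1.026,-0.032,-0.05,0,-1.14]'

```text
t: 57.25
eef_pos: [0.4527, 0.1112, 0.0339]
orientation: [-0.919, -3.0, -0.008]
contact_force: [-5.5, 12.3, 4.3]
finger_gap: 0.0114
gripper_force: 20.0
```

```bash
python3 - <<'E'
from h import *
for i in range(4): grab('side')
camth()
arcrel(1.17,1.31,5,5)
E
```

```text
theta 1.1429033408834608 r 0.0571652945835937 tool 1.168432836442112 F [-6.6  9.3  6.6] 0.011192532341255215
10 at [0.4522 0.1106 0.0339] 55.7
0, -0.0015, 0, -0.028,  -0.0001, -0.0031, 0, -0.056,  -0.0002, -0.0046, 0, -0.084,  -0.0004, -0.0061, 0, -0.112,  -0.0006, -0.0077, 0, -0.14,  -0.0006, -0.0077, 0, -0.14,  -0.0006, -0.0077, 0, -0.14,  -0.0006, -0.0077, 0, -0.14,  -0.0006, -0.0077, 0, -0.14,  -0.0006, -0.0077, 0, -0.14,
```

>>> apply_moves --moves '[0.0005,-0.0015,0,-0.028,0.001,-0.003,0,-0.056,0.001,-0.0045,0,-0.084,0.0005,-0.006,0,-0.112,0.0005,-0.0075,0,-0.14,0.0005,-0.0075,0,-0.14,0.0005,-0.0075,0,-0.14,0.0005,-0.0075,0,-0.14,0.0005,-0.0075,0,-0.14,0.0005,-0.0075,0,-0.14]'

```text
t: 58.7
eef_pos: [0.448, 0.1045, 0.0339]
orientation: [-0.712, -3.056, -0.006]
contact_force: [-6.5, 9.4, 5.4]
finger_gap: 0.0117
gripper_force: 20.0
```

```bash
python3 - <<'E'
from h import *
camth();p,R,y=pose();o=robot.observe();print(R.T@o['contact_force'],p,y)
grab('top');f=grab('side','s7.png')
a=cv2.imread('pics/s7.png');cv2.imwrite('pics/c9.png',cv2.resize(a[175:275,180:320],None,fx=5.7,fy=5.7,interpolation=cv2.INTER_CUBIC))
E
```

```text
theta 1.2714561595842684 r 0.05746361086339423 tool 1.3084239068961108 F [-6.5  9.4  5.4] 0.011743008789165288
[ 9.99866834  5.61811334 -5.38439621] [0.44802883 0.10448778 0.03388228] 63.76716767916531
```

View pics/c9.png

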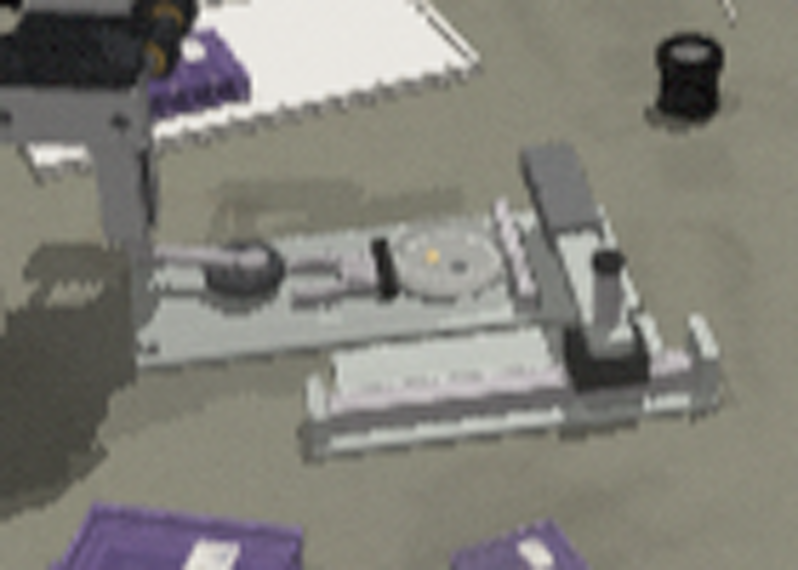

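Side crop: the dish is pressed between pad (385,268) and fence (515,250). The tangential force is 5.6 N, the same as for the box. Next the sweep.

>>> apply_moves --moves '[0,0,0,0,0,0,0,0,0,0,0,0,0,0,0,0,0,0,0,0,0,0,-0.04,0,0,0,-0.08,0,0,0,-0.1,0,0,0,-0.1,0,0,0,-0.1,0]' --fingers 0

```text
t: 60.05
eef_pos: [0.4484, 0.102, 0.1329]
orientation: [-0.711, -3.058, 0.001]
contact_force: [-0.5, 0.1, 0.2]
finger_gap: 0.047
gripper_force: 0.0
```

```bash
python3 - <<'E'
from h import *
for i in range(3): grab('side')
k=nest(.062,-.105);plan([[*k,.13,78.8,7],[*k,.13,78.8,3]])
E
```

```text
10 at [0.4481 0.102  0.1325] 63.8
-0.0322, -0.0091, 0.0003, -0.037,  -0.0644, -0.0181, 0.0006, -0.075,  -0.0966, -0.0272, 0.0008, -0.112,  -0.1288, -0.0362, 0.0011, -0.149,  -0.161, -0.0453, 0.0014, -0.187,  -0.1932, -0.0544, 0.0017, -0.224,  -0.2254, -0.0634, 0.002, -0.261,  -0.2254, -0.0634, 0.002, -0.261,  -0.2254, -0.0634, 0.002, -0.261,  -0.2254, -0.0634, 0.002, -0.261,
```

>>> apply_moves --moves '[-0.032,-0.009,0,-0.037,-0.064,-0.018,0,-0.075,-0.097,-0.027,0,-0.112,-0.129,-0.036,0,-0.149,-0.161,-0.045,0,-0.187,-0.193,-0.054,0,-0.224,-0.225,-0.063,0,-0.261,-0.225,-0.063,0,-0.261,-0.225,-0.063,0,-0.261,-0.225,-0.063,0,-0.261]'

```text
t: 61.45
eef_pos: [0.6223, -0.0527, 0.1334]
orientation: [-0.306, -3.125, -0.001]
contact_force: [0.2, -0.4, -0.1]
finger_gap: 0.0472
gripper_force: 0.0
```

```bash
python3 - <<'E'
from h import *
for i in range(3): grab('side')
plan([[.6228,-.0565,.0525,78.8,5],[.6228,-.0565,.0525,78.8,5]])
E
```

```text
10 at [ 0.6229 -0.053   0.134 ] 78.8
-0.0001, -0.0007, 0.0163, 0,  -0.0002, -0.0014, 0.0326, 0,  -0.0003, -0.0021, 0.0489, 0,  -0.0005, -0.0028, 0.0652, 0,  -0.0006, -0.0034, 0.0815, 0,  -0.0006, -0.0034, 0.0815, 0,  -0.0006, -0.0034, 0.0815, 0,  -0.0006, -0.0034, 0.0815, 0,  -0.0006, -0.0034, 0.0815, 0,  -0.0006, -0.0034, 0.0815, 0,
```

>>> apply_moves --moves '[0,-0.001,0.02,0,-0.0005,-0.003,0.045,0,-0.0005,-0.0035,0.065,0,-0.0005,-0.0035,0.075,0,-0.0005,-0.0035,0.0815,0,-0.0005,-0.0035,0.0815,0,-0.0005,-0.0035,0.0815,0,-0.0005,-0.0035,0.0815,0,-0.0005,-0.0035,0.0815,0,-0.0005,-0.0035,0.0815,0]'

```text
t: 62.85
eef_pos: [0.6233, -0.0573, 0.0527]
orientation: [0.307, 3.126, -0.0]
contact_force: [-0.2, -0.6, 0.4]
finger_gap: 0.047
gripper_force: 0.0
```

>>> apply_moves --moves '[0,0,0,0,0,0,0,0,0,0,0,0,0,0,0,0,0,0,0,0,0,0,0,0,0,0,0,0,0,0,0,0,0,0,0,0,0,0,0,0]' --fingers -1 --newtons 40

```text
t: 64.1
eef_pos: [0.6232, -0.0571, 0.0524]
orientation: [0.307, 3.127, 0.0]
contact_force: [0.3, 1.5, -0.4]
finger_gap: 0.0133
gripper_force: 40.0
```

>>> apply_moves --moves '[0.01,0,0,0,0.02,0,0,0,0.031,0,0,0,0.041,0,0,0,0.051,0,0,0,0.061,0,0,0,0.071,0,0,0,0.0715,0,0,0,0.0715,0,0,0,0.0715,0,0,0]'

```text
t: 65.35
eef_pos: [0.5545, -0.0432, 0.0525]
orientation: [0.307, 3.122, 0.001]
contact_force: [7.8, 2.9, -7.3]
finger_gap: 0.0128
gripper_force: 40.0
```

```bash
python3 - <<'E'
from h import *
o=robot.observe();p=pose();print(o['contact_force'],o['contact_force'][:2]@XN,o['finger_gap'],(p[0][:2]-NEST)@XN,p[0])
E
```

```text
[ 7.76429172  2.8997429  -7.33313328] 7.053192305156569 0.012793465018967809 -0.006771884817490366 [ 0.55451945 -0.04322243  0.05252083]
```

Moved 70 mm, at the end stop. Letting go.

>>> apply_moves --moves '[0,0,0,0,0,0,0,0,0,0,0,0,0,0,0,0,0,0,0,0,0,0,0,0,0,0,-0.03,0,0,0,-0.06,0,0,0,-0.08,0,0,0,-0.08,0]' --fingers 0

```text
t: 66.6
eef_pos: [0.5547, -0.0437, 0.1344]
orientation: [0.306, 3.122, -0.001]
contact_force: [-0.6, 0.0, -0.4]
finger_gap: 0.0467
gripper_force: 0.0
```

```bash
python3 - <<'E'
from h import *
for i in range(3): f=grab('side','s8.png')
# change vs the parked head picture s7 around scan knob
a=cv2.imread('pics/s7.png').astype(int);b=cv2.imread('pics/s8.png').astype(int)
u,v=proj(f,[*nest(.062,-.105),.06]).astype(int);print(u,v,abs(a-b)[v-10:v+15,u-4:u+8].mean(), b[v-6:v+3,u].mean(),a[v-6:v+3,u].mean())
k,y=cam(1.29);k=PIV+(k-PIV)*1.02;plan([[*k,.13,y,8],[*k,.13,y,2]])
E
```

```text
287 224 9.91 78.07407407407408 81.70370370370371
10 at [ 0.5522 -0.0431  0.1312] 78.8
0.0162, 0.0154, 0.0002, 0.035,  0.0325, 0.0308, 0.0004, 0.07,  0.0487, 0.0462, 0.0006, 0.105,  0.0649, 0.0616, 0.0007, 0.14,  0.0812, 0.077, 0.0009, 0.175,  0.0974, 0.0924, 0.0011, 0.21,  0.1136, 0.1078, 0.0013, 0.245,  0.1299, 0.1231, 0.0015, 0.28,  0.1299, 0.1231, 0.0015, 0.28,  0.1299, 0.1231, 0.0015, 0.28,
```

>>> apply_moves --moves '[0.016,0.015,0,0.035,0.032,0.031,0,0.07,0.049,0.046,0,0.105,0.065,0.062,0,0.14,0.081,0.077,0,0.175,0.097,0.092,0,0.21,0.114,0.108,0,0.245,0.13,0.123,0,0.28,0.13,0.123,0,0.28,0.13,0.123,0,0.28]'

```text
t: 68.0
eef_pos: [0.4495, 0.1022, 0.1319]
orientation: [-0.739, -3.053, 0.001]
contact_force: [0.0, -0.2, -0.2]
finger_gap: 0.0473
gripper_force: 0.0
```

```bash
python3 - <<'E'
from h import *
for i in range(3): grab('top')
k,y=cam(1.29);k=PIV+(k-PIV)*1.02;plan([[*k,.0325,y,5],[*k,.0325,y,5]])
E
```

```text
10 at [0.4499 0.102  0.1323] 62.7
0.0003, 0.0001, 0.02, 0,  0.0006, 0.0001, 0.0399, 0,  0.0009, 0.0002, 0.0599, 0,  0.0012, 0.0002, 0.0798, 0,  0.0015, 0.0003, 0.0998, 0,  0.0015, 0.0003, 0.0998, 0,  0.0015, 0.0003, 0.0998, 0,  0.0015, 0.0003, 0.0998, 0,  0.0015, 0.0003, 0.0998, 0,  0.0015, 0.0003, 0.0998, 0,
```

>>> apply_moves --moves '[0,0,0.03,0,0.001,0,0.06,0,0.0015,0,0.09,0,0.0015,0,0.1,0,0.0015,0,0.1,0,0.0015,0,0.1,0,0.0015,0,0.1,0,0.0015,0,0.1,0,0.0015,0,0.1,0,0.0015,0,0.1,0]'

```text
t: 69.4
eef_pos: [0.4482, 0.1033, 0.0326]
orientation: [0.74, 3.053, 0.0]
contact_force: [-0.6, -0.7, 0.3]
finger_gap: 0.047
gripper_force: 0.0
```

>>> apply_moves --moves '[0,0,0,0,0,0,0,0,0,0,0,0,0,0,0,0,0,0,0,0,0,0,0,0,0,0,0,0,0,0,0,0,0,0,0,0,0,0,0,0]' --fingers -1 --newtons 20

```text
t: 70.65
eef_pos: [0.4483, 0.1038, 0.0325]
orientation: [0.741, 3.053, 0.002]
contact_force: [1.7, 5.3, -1.6]
finger_gap: 0.0116
gripper_force: 20.0
```

```bash
python3 - <<'E'
from h import *
camth()
arcrel(1.29,0.02,10,0)
E
```

```text
theta 1.2794647445025398 r 0.056866372311355856 tool 1.2903303102499557 F [ 1.7  5.3 -1.6] 0.011632302876718086
10 at [0.4483 0.1038 0.0325] 62.7
-0.0004, 0.007, 0, 0.127,  -0.0018, 0.0138, 0, 0.254,  -0.004, 0.0205, 0, 0.381,  -0.007, 0.0268, 0, 0.508,  -0.0107, 0.0326, 0, 0.635,  -0.0152, 0.038, 0, 0.762,  -0.0204, 0.0427, 0, 0.889,  -0.026, 0.0467, 0, 1.016,  -0.0322, 0.05, 0.0001, 1.143,  -0.0387, 0.0525, 0.0001, 1.27,
```

>>> apply_moves --moves '[-0.0005,0.007,0,0.127,-0.002,0.014,0,0.254,-0.004,0.0205,0,0.381,-0.007,0.027,0,0.508,-0.0105,0.0325,0,0.635,-0.015,0.038,0,0.762,-0.0205,0.0425,0,0.889,-0.026,0.0465,0,1.016,-0.032,0.05,0,1.143,-0.0385,0.0525,0,1.27]'

```text
t: 71.9
eef_pos: [0.5055, 0.1309, 0.0324]
orientation: [2.409, 2.015, -0.006]
contact_force: [-2.6, -0.8, 3.4]
finger_gap: 0.0113
gripper_force: 20.0
```

```bash
python3 - <<'E'
from h import *
for i in range(3): grab('side')
camth()
E
```

```text
theta 0.050862109084990115 r 0.05414684936412699 tool 0.02313221900572269 F [-0.2 -3.6 -0.2] 0.011395238225291265
```

>>> apply_moves --moves '[0,0.001,0,0,0,0.002,0,0,0,0.002,0,0,0,0.002,0,0,0,0.002,0,0,0,0.002,0,0,0,0.002,0,0,0,0.002,0,0,0,0.002,0,0,0,0.002,0,0]'

```text
t: 73.3
eef_pos: [0.5067, 0.1308, 0.0323]
orientation: [-2.405, -2.021, 0.006]
contact_force: [-3.4, -4.6, 4.4]
finger_gap: 0.0116
gripper_force: 20.0
```

>>> apply_moves --moves '[0,0,0,0,0,0,0,0,0,0,0,0,0,0,0,0,0,0,0,0,0,0,-0.04,0,0,0,-0.08,0,0,0,-0.1,0,0,0,-0.1,0,0,0,-0.1,0]' --fingers 0.95

```text
t: 74.55
eef_pos: [0.5075, 0.1319, 0.1313]
orientation: [-2.406, -2.018, 0.002]
contact_force: [-1.0, 0.4, -0.1]
finger_gap: 0.0918
gripper_force: 0.0
```

```bash
python3 - <<'E'
from h import *
for i in range(3): grab('side')
n=nest(.007,0);plan([[*n,.12,78.8,9],[*n,.12,78.8,1]])
E
```

```text
10 at [0.5072 0.1319 0.1308] -10.0
-0.0064, 0.0103, 0.0012, -0.172,  -0.0127, 0.0207, 0.0024, -0.345,  -0.0191, 0.031, 0.0035, -0.517,  -0.0254, 0.0414, 0.0047, -0.689,  -0.0318, 0.0517, 0.0059, -0.861,  -0.0381, 0.062, 0.0071, -1.034,  -0.0445, 0.0724, 0.0082, -1.206,  -0.0508, 0.0827, 0.0094, -1.378,  -0.0572, 0.0931, 0.0106, -1.55,  -0.0572, 0.0931, 0.0106, -1.55,
```

>>> apply_moves --moves '[-0.006,0.01,0.001,-0.172,-0.013,0.021,0.002,-0.345,-0.019,0.031,0.004,-0.517,-0.025,0.041,0.005,-0.689,-0.032,0.052,0.006,-0.861,-0.038,0.062,0.007,-1.034,-0.0445,0.072,0.008,-1.206,-0.051,0.083,0.009,-1.378,-0.057,0.093,0.011,-1.55,-0.057,0.093,0.011,-1.55]'

```text
t: 75.95
eef_pos: [0.5896, 0.0592, 0.1201]
orientation: [-0.311, -3.124, 0.0]
contact_force: [0.0, -0.3, 0.4]
finger_gap: 0.0917
gripper_force: 0.0
```

```bash
python3 - <<'E'
from h import *
for i in range(3): grab('side')
n=nest(.007,0);plan([[*n,.0105,78.8,5],[*n,.0105,78.8,5]])
E
```

```text
10 at [0.5894 0.06   0.1208] 78.7
0, -0.0001, 0.0221, 0,  0.0001, -0.0003, 0.0441, -0.001,  0.0001, -0.0004, 0.0662, -0.001,  0.0002, -0.0006, 0.0883, -0.002,  0.0002, -0.0007, 0.1103, -0.002,  0.0002, -0.0007, 0.1103, -0.002,  0.0002, -0.0007, 0.1103, -0.002,  0.0002, -0.0007, 0.1103, -0.002,  0.0002, -0.0007, 0.1103, -0.002,  0.0002, -0.0007, 0.1103, -0.002,
```

>>> apply_moves --moves '[0,0,0.03,0,0,0,0.06,0,0,0,0.09,0,0,0,0.11,0,0,0,0.11,0,0,0,0.11,0,0,0,0.11,0,0,0,0.11,0,0,0,0.11,0,0,0,0.11,0]'

```text
t: 77.35
eef_pos: [0.5902, 0.0597, 0.0117]
orientation: [0.307, 3.126, 0.0]
contact_force: [0.2, 0.3, -0.3]
finger_gap: 0.0919
gripper_force: 0.0
```

>>> apply_moves --moves '[0,0,0,0,0,0,0,0,0,0,0,0,0,0,0,0,0,0,0,0,0,0,0,0,0,0,0,0,0,0,-0.03,0,0,0,-0.07,0,0,0,-0.07,0]' --fingers -1 --newtons 20

```text
t: 78.6
eef_pos: [0.5935, 0.0595, 0.0853]
orientation: [0.306, 3.118, 0.001]
contact_force: [0.7, 0.8, -0.6]
finger_gap: 0.0535
gripper_force: 20.0
```

```bash
python3 - <<'E'
from h import *
for i in range(3): grab('side')
o=robot.observe();print(o['finger_gap'],o['gripper_force'])
plan([[.606,.3086,.09,93.9,8],[.606,.3086,.09,93.9,2]])
E
```

```text
0.05379873073495644 19.984271435678238
10 at [0.5889 0.0597 0.0801] 78.8
0.004, 0.0309, -0.0012, -0.033,  0.0079, 0.0619, -0.0025, -0.066,  0.0119, 0.0928, -0.0037, -0.099,  0.0159, 0.1237, -0.0049, -0.132,  0.0198, 0.1547, -0.0062, -0.165,  0.0238, 0.1856, -0.0074, -0.198,  0.0278, 0.2165, -0.0086, -0.231,  0.0317, 0.2475, -0.0099, -0.264,  0.0317, 0.2475, -0.0099, -0.264,  0.0317, 0.2475, -0.0099, -0.264,
```

>>> apply_moves --moves '[0.004,0.031,-0.01,-0.033,0.008,0.062,-0.02,-0.066,0.012,0.093,-0.02,-0.1,0.016,0.124,-0.02,-0.13,0.02,0.155,-0.02,-0.165,0.024,0.186,-0.02,-0.2,0.028,0.217,-0.02,-0.23,0.032,0.247,-0.02,-0.264,0.032,0.247,-0.02,-0.264,0.032,0.247,-0.02,-0.264]'

```text
t: 80.0
eef_pos: [0.6056, 0.3072, 0.0995]
orientation: [0.107, -3.137, 0.003]
contact_force: [-0.2, 0.1, -0.7]
finger_gap: 0.0535
gripper_force: 20.0
```

```bash
python3 - <<'E'
from h import *
for i in range(3): grab('side')
o=robot.observe();print(o['finger_gap'],o['gripper_force'])
plan([[.606,.3086,.0105,93.9,6],[.606,.3086,.0105,93.9,4]])
E
```

```text
0.053652457710313385 19.984431112679886
10 at [0.6065 0.3068 0.1008] 93.8
0.0001, 0.0003, 0.0151, 0,  0.0001, 0.0006, 0.0301, 0,  0.0002, 0.0009, 0.0452, -0.001,  0.0002, 0.0012, 0.0602, -0.001,  0.0003, 0.0015, 0.0753, -0.001,  0.0003, 0.0019, 0.0903, -0.001,  0.0003, 0.0019, 0.0903, -0.001,  0.0003, 0.0019, 0.0903, -0.001,  0.0003, 0.0019, 0.0903, -0.001,  0.0003, 0.0019, 0.0903, -0.001,
```

>>> apply_moves --moves '[0,0,0.02,0,0,0.001,0.04,0,0,0.001,0.06,0,0,0.001,0.075,0,0,0.001,0.085,0,0,0.001,0.0905,0,0,0.001,0.0905,0,0,0.001,0.0905,0,0,0.001,0.0905,0,0,0.001,0.0905,0]'

```text
t: 81.4
eef_pos: [0.607, 0.3093, 0.0115]
orientation: [-0.107, 3.139, 0.0]
contact_force: [-0.6, -0.3, -0.3]
finger_gap: 0.0534
gripper_force: 20.0
```

>>> apply_moves --moves '[0,0,0,0,0,0,0,0,0,0,0,0,0,0,0,0,0,0,0,0,0,0,-0.04,0,0,0,-0.08,0,0,0,-0.12,0,0,0,-0.12,0,0,0,-0.12,0]' --fingers 0.6

```text
t: 82.65
eef_pos: [0.606, 0.3089, 0.13]
orientation: [0.107, -3.138, 0.001]
contact_force: [0.3, -0.3, -0.6]
finger_gap: 0.075
gripper_force: 0.0
```

>>> apply_moves --moves '[0,-0.05,0,0,0,-0.1,0,0,0,-0.15,0,0,0,-0.2,0,0,0,-0.25,0,0,0,-0.3,0,0,0,-0.35,0,0,0,-0.4,0,0,0,-0.4,0,0,0,-0.4,0,0]'

```text
t: 83.9
eef_pos: [0.6325, -0.0892, 0.1288]
orientation: [0.106, -3.136, -0.003]
contact_force: [-0.0, 0.7, 0.4]
finger_gap: 0.0749
gripper_force: 0.0
```

```bash
python3 - <<'E'
from h import *
grab('side'); grab('top','t9.png')
a=cv2.imread('pics/t9.png');cv2.imwrite('pics/c10.png',cv2.resize(a[170:310,120:330],None,fx=3.8,fy=3.8,interpolation=cv2.INTER_CUBIC))
box()
E
```

```text
box [ 0.3979 -0.1331] sides [0.0908, 0.0646] [np.float64(-30.5), np.float64(-119.9)]
box [0.5149 0.2857] sides [0.06, 0.062] [np.float64(-91.3), np.float64(-179.8)]
```

View pics/c10.png

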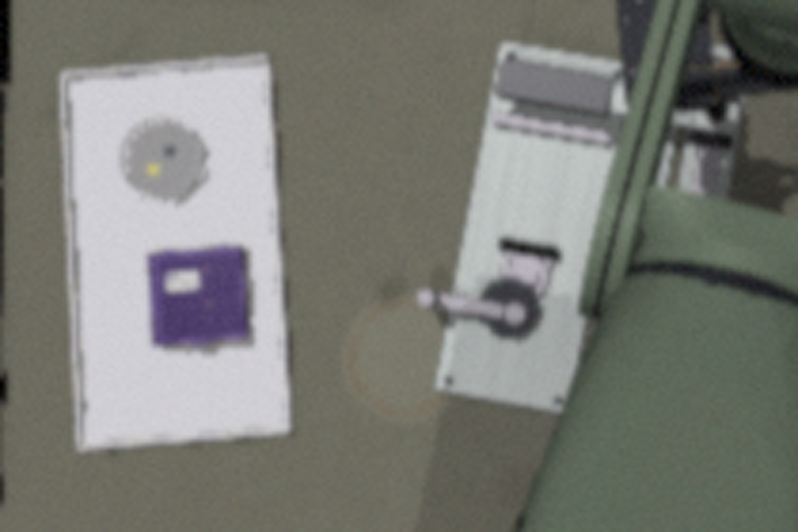

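The top crop shows the dish at (165,158) and the chip box at (200,297). The box was nudged but is still flat, well inside the tray and clear of the dish. The lever is at 0 and the head is home at (555,85). Handing in.

```bash
python3 -c "
from workcell import robot
print(robot.hand_in())"
```

```text
the job is handed in; nothing more can be done
None
```

I scanned the chip box and then the dish; both now lie flat in the tray, with the cam lever back near 0 and the scan head home. The waffle pack was missing from the bench. The job is handed in at about 84 s of robot time, with no verdict shown.

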